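# Square a tube block against two fences, then load it on the warmer

### The job

Keeping the blue tube block down on the grey board, push it until one long side lies flat along the far brass fence and one end touches the side fence. Then grip it, lift it straight up well clear of the fences, and set it gently in the middle of the warmer's bare metal plate, wholly on the plate with its long sides along the plate's long sides. Leave the glassware and tools around it where they are.

Things in the scene. Friction and masses are not known exactly. Their poses are not given: they have to be found in the camera images.
- block: Loose blue metal tube block, a plain box 54 (x) x 84 (y) x 50 (z) mm with eight round wells marked in its top (their mouths are flush, nothing enters them), about 0.4 kg (0.3 to 0.5). Origin at the centre of its underside, z up; long sides run along its y. A half turn makes no difference. It stands on the board at the start, turned up to about 0.5 rad from the fences.
- board: Fixed grey board 200 (x) x 240 (y) x 10 (z) mm with two brass fences, 13 mm thick, rising 14 mm above its top. Origin at the centre of its underside, on the table. The far fence runs along y, its inner face at x = +85 mm; the side fence runs along x on the -y side (right, seen from the robot), its inner face at y = -105 mm. Near and left edges are open. Turned up to 0.2 rad.
- home (a point): Point on the board's top where the centre of the block's underside lies when the block is square against both fences, at board x = +58, y = -63, z = 10 mm; axes as the board's. Block y is then parallel to board y.
- warmer: Fixed white block warmer, housing 150 (x) x 130 (y) x 45 (z) mm, control panel on its near (-x) face. Origin at the centre of its underside, on the table.
- plate (a point): Centre of the top face of the warmer's bare aluminium plate, 64 (x) x 94 (y) mm, 51 mm above the table and 6 mm proud of the housing, 25 mm beyond the warmer's origin along its x; axes as the warmer's, the plate's long sides run along y. The block leaves a 5 mm margin all round.
- petri: Bystander: petri dish 61 mm across, 13 mm high, beside the warmer; origin at the centre of its underside.
- tweezers: Bystander: steel tweezers 14 x 131 x 9 mm lying in front of the warmer; origin at the centre of its underside, long axis y.
- weighing_bottle: Bystander: glass weighing bottle with a knobbed lid, 41 mm across, 52 mm high, at the left; origin at the centre of its underside.
- dropper: Bystander: brown dropper bottle with a red bulb, 38 mm across, 108 mm high, at the back; origin at the centre of its underside.
- marker: Bystander: marker pen 17 x 135 x 16 mm lying at the left; origin at the centre of its underside, long axis y.
- white_bottle: Bystander: white plastic bottle 67 mm across, 128 mm high, at the back right; origin at the centre of its underside.
Mind the look-alikes: they are no part of the job. There is more than one size of the block; the one meant has the size given above.

How it is judged (in metres and radians):
On the way:
1. the block lies flat on the board, square against both fences (x of block in the frame of home above -0.004 m and y of block in the frame of home below 0.004 m and z of block in the frame of home below 0.003 m and angle between the y axis of block and the y axis of board, either way round below 0.06 rad), for 0.3 s.
At the end, for the whole second after the job is handed in: The block stands upright and at rest on the warmer's plate, its centre within 7 mm of the plate's centre along each plate axis, its underside within 3 mm of the plate's face, and its long sides within 0.12 rad of the plate's (x of block in the frame of plate between -0.007 and 0.007 m and y of block in the frame of plate between -0.007 and 0.007 m and z of block in the frame of plate between -0.003 and 0.003 m and angle between the y axis of block and the y axis of warmer, either way round below 0.12 rad and angle between block's own z axis and vertical below 0.05 rad and linear speed of block below 0.01 m/s); the robot touches nothing.
It fails at once if the block is lifted off the board (10 to 35 mm) anywhere but at its squared place (more than 30 mm from it, or turned more than 0.15 rad) (z of block in the frame of home between 0.01 and 0.035 m and horizontal distance between block and home below 0.16 m and (horizontal distance between block and home above 0.03 m or angle between the y axis of block and the y axis of board, either way round above 0.15 rad)).
It fails at once if the block is dropped or slammed on the warmer (more than 60 N) (contact force between block and warmer above 60 N).
It fails at once if a bystander is moved by more than 20 mm (distance of any of petri, tweezers, weighing_bottle, dropper, marker, white_bottle from where it was at the start of the episode above 0.02 m).
It also fails if it takes over 72 s, if anything falls off the work surface, if the arm or the gripper's body presses on something with over 40 N, if the wrist force passes 120 N, or if a joint passes its speed limit or range.

### The arm

A 6-joint arm with a two-finger parallel gripper is mounted at the origin on a cart in front of the work surface, level with it; the furniture and walls round the work are solid. World frame = base frame: x ahead of the robot, y to its left, z up, the work surface at z = 0. Lengths are in m, angles in degrees, forces in N, time in s.
With the tool pointing down it reaches from about 0.4 to 0.825 m from the base axis. Payload 7 kg.
Tool frame: the origin (TCP) lies at the very end of the fingers, on their centre line; the grasp point (between the pads) lies 19 mm behind it; x points along the fingers, z is the direction in which the jaws open and shut, and the axes are right-handed (so a half turn about x gives the same grasp; the last joint's range is limited). The gripper opens to 88 mm and grips with 3 to 60 N. Pads are 19 mm wide; open, the fingers measure 130 mm over their backs; the gripper's body (78 mm by 193 mm) begins 47 mm behind the grasp point.
Start: joints at [80.163, 20.546, 0.682, 0, -70.136, -16.507], TCP at [0.3, 0.605, 0.227] pointing down, gripper open.
Joint ranges: [-176.03, 176.03], [-82.01, 121.73], [-58.28, 71.71], [-173.87, 95.51], [-174.79, -0.11], [-173.66, 173.66]. Speed limits (degrees/s): [136.94, 136.94, 172.46, 180, 180, 180].

### API

Orientations are given as [roll, pitch, yaw] about the fixed x, y, z axes, in that order (R = Rz(yaw) Ry(pitch) Rx(roll)).
In Python, from plant import sensors, cams, workorder gives the robot as it stands. The module is installed in compiled form; this text tells all that it offers.
- The arm moves only by the shell command python3 -m handwheel 'ROWS' [OPENING] [FORCE]. ROWS is JSON, one flat list of numbers, 4 for each row, row after row: the shift along the tool's x, y, z in cm, then the turn about the tool's x in degrees. A call has exactly 10 rows; each row is the pose to reach, as a shift and turn from the pose commanded when the call began, along the tool's axes at that moment; what a row does not reach only later rows make up. A row lasts 1/8 s, in which the tool goes at most 62.5 mm and 10.7 degrees, less where a joint would pass 70% of its speed; a pose out of reach is approached as far as the arm can. A call with a gripper value outside its range is refused whole. OPENING is the finger opening in cm, from 0 to 8.76, set as the call begins (- or left out, the last holds). The fingers move at their own pace and stop on an object; FORCE is the grip in N (left out, the last holds). Time passes only in rows, so rows that repeat a pose let the fingers close, or fill a call up. It gives the time, the measured TCP pose, the force and the opening at its end, in the units of the state.
- sensors.get_state(): the state, without advancing time (a new reading comes with each control period).
- cams.capture(name): name is "side" or "top"; returns a dict with "image" (384x512x3 uint8, red, green, blue), "fov_y" (degrees; the focal length in pixels is half the picture's height over the tangent of half this angle, whatever the lens; pixels are square), "cx", "cy" (the principal point, pixels), "xyz" and "rotation" of the camera in the world. Camera axes: x right, y down, z forward; pixel columns grow to the right and rows downward; lengths in m; the calibration is good to about 2 mm. A picture is of the moment at which its call begins. There is no depth.
- workorder.close_job(): hands the job in, once; it reports no verdict.
The state is a dict: "time_s": time; "joints": joint angles; "qd": joint speeds; "joint_torque": joint torques, N m; "tcp_pos": TCP position; "eef_rot": TCP orientation; "contact_force": force on the tool from outside, world axes, zero at the start; "moment": the same for the moment, N m; "gripper_width": finger opening in m.
Only numpy, scipy, OpenCV 4.12 (cv2) and the standard library are available. Lean on these libraries where they do the work, as an engineer would, in place of code of your own. Each camera call takes 0.05 s, during which the arm holds its last target.

## Working session

There is one attempt and no reset: what is moved stays moved. The work goes in short steps, Python scripts to look and compute and a shell command to move; the robot and the scene stay as the last step left them, time stands still between calls to the robot, and variables do not carry over. Pictures are saved under pics/ and viewed, and the job is handed in when it is done.

```bash
mkdir -p pics; python3 - <<'E'
from plant import sensors,cams
import cv2,pickle
print(sensors.get_state())
for n in("top","side"):
    c=cams.capture(n); cv2.imwrite(f"pics/{n}0.png",cv2.resize(c["image"][:,:,::-1],None,fx=1.5,fy=1.5,interpolation=cv2.INTER_CUBIC)); pickle.dump(c,open(f"{n}0.pkl","wb"))
    print({k:v for k,v in c.items() if k!="image"})
E
```

```text
{'time_s': 0.0, 'joints': array([ 8.01616679e+01,  2.05892092e+01,  6.34791031e-01, -1.91604523e-02,
       -7.01352777e+01, -1.65066259e+01]), 'qd': array([-0.08661575, -0.0551647 , -0.06114693, -0.04058032, -0.04092195,
        0.04187067]), 'joint_torque': array([-1.52482065e-03, -5.82712448e+01,  2.93063629e+01,  6.99763566e+00,
        6.81553240e-03, -1.59062547e-04]), 'tcp_pos': array([0.29936567, 0.60445265, 0.22565855]), 'eef_rot': array([   5.15323528,   89.90851282, -111.19824761]), 'contact_force': array([ 0.35095111, -0.53808824,  0.27515789]), 'moment': array([0.0073093 , 0.01509165, 0.00306147]), 'gripper_width': 0.08787927072540219}
{'fov_y': 51.31714662721862, 'cx': 263.1171665509776, 'cy': 193.06189566873923, 'xyz': array([0.29420143, 0.20835765, 1.2934523 ]), 'rotation': array([-165.7171202 ,    0.45701989,  -91.79493287])}
{'fov_y': 55.428669197476, 'cx': 254.7432447275929, 'cy': 191.2661330780033, 'xyz': array([0.40458694, 1.14467044, 0.46842051]), 'rotation': array([-113.47797939,    1.19704752, -169.62309967])}
```

View pics/top0.png

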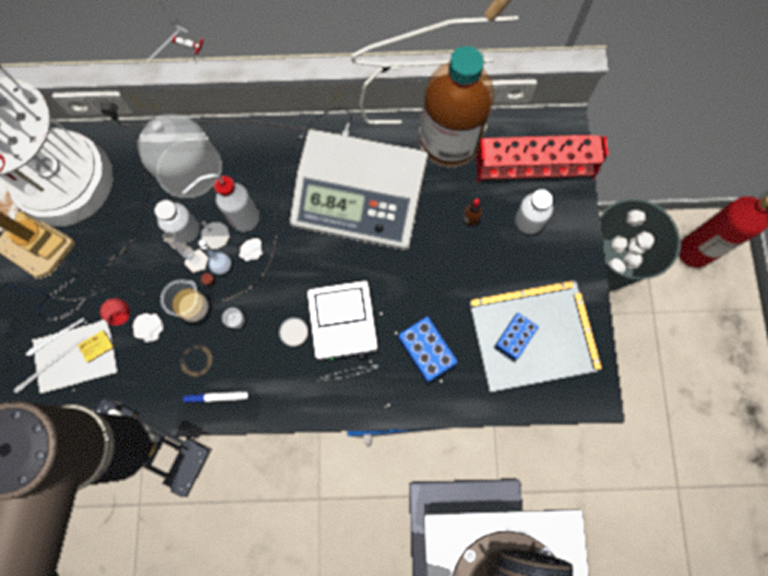

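View pics/side0.png

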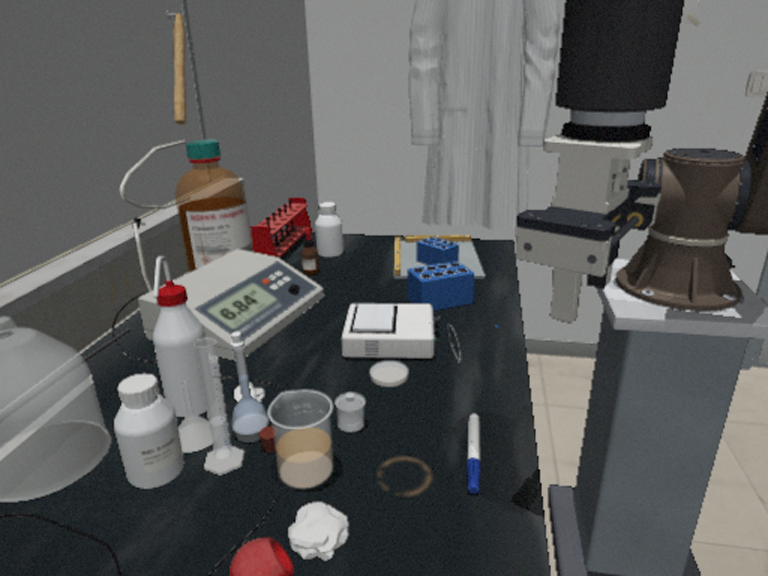

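```bash
cat > h.py <<'E'
import numpy as np,pickle,cv2
from scipy.spatial.transform import Rotation as R
def rot(c): return R.from_euler('xyz',c["rotation"],degrees=True).as_matrix()
def f(c): return c["image"].shape[0]/2/np.tan(np.radians(c["fov_y"]/2))
def back(c,uv,z):
    uv=np.atleast_2d(uv).astype(float); F=f(c)
    d=np.c_[(uv[:,0]-c["cx"])/F,(uv[:,1]-c["cy"])/F,np.ones(len(uv))]@rot(c).T
    s=(z-c["xyz"][2])/d[:,2]; return c["xyz"]+d*s[:,None]
def proj(c,P):
    q=(np.atleast_2d(P)-c["xyz"])@rot(c); F=f(c)
    return np.c_[c["cx"]+F*q[:,0]/q[:,2],c["cy"]+F*q[:,1]/q[:,2]]
def crop(c,x0,y0,w,h,k,name):
    im=cv2.resize(c["image"][y0:y0+h,x0:x0+w,::-1],None,fx=k,fy=k,interpolation=cv2.INTER_CUBIC)
    cv2.imwrite(name,im)
E
python3 - <<'E'
from h import *
c=pickle.load(open("top0.pkl","rb"))
crop(c,195,180,212,95,3.75,"pics/tc.png")
crop(c,300,180,110,85,7,"pics/tboard.png")
crop(c,195,180,115,85,6.9,"pics/twarm.png")
s=pickle.load(open("side0.pkl","rb"))
crop(s,220,150,110,100,6,"pics/sc.png")
E
```

```text
(no output)
```

View pics/tboard.png

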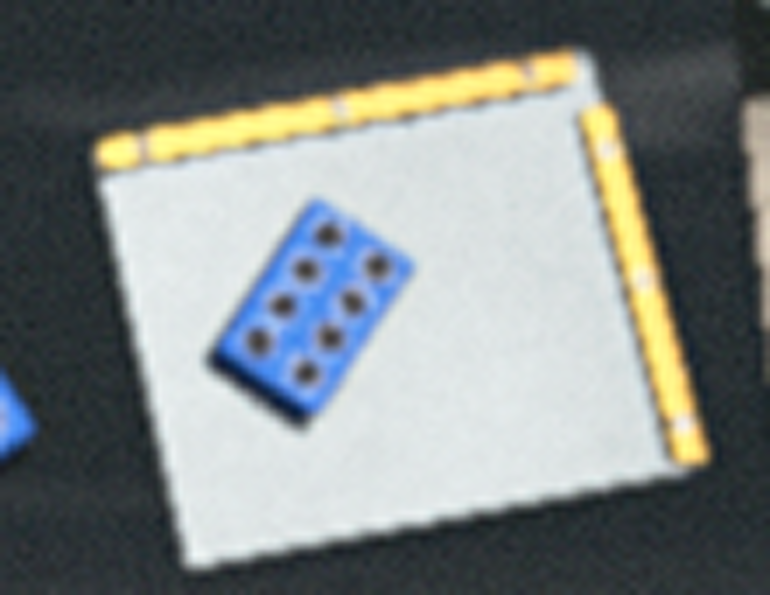

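View pics/twarm.png

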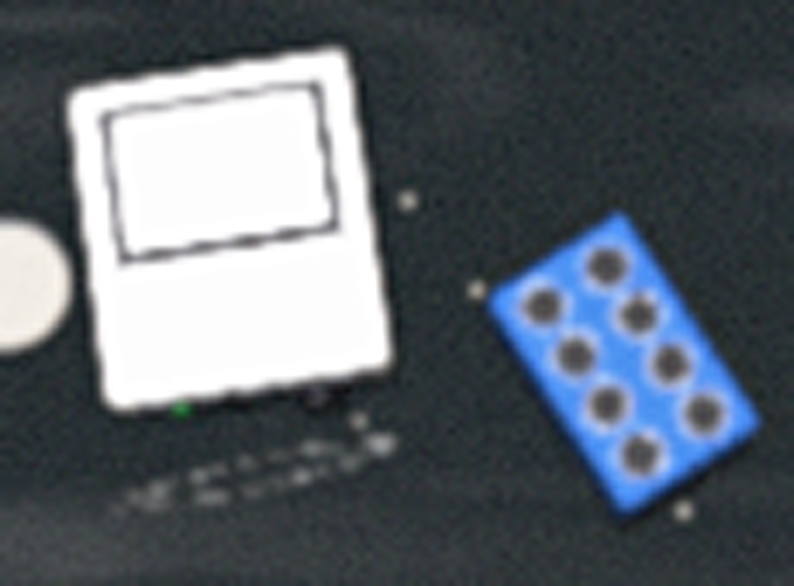

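View pics/sc.png

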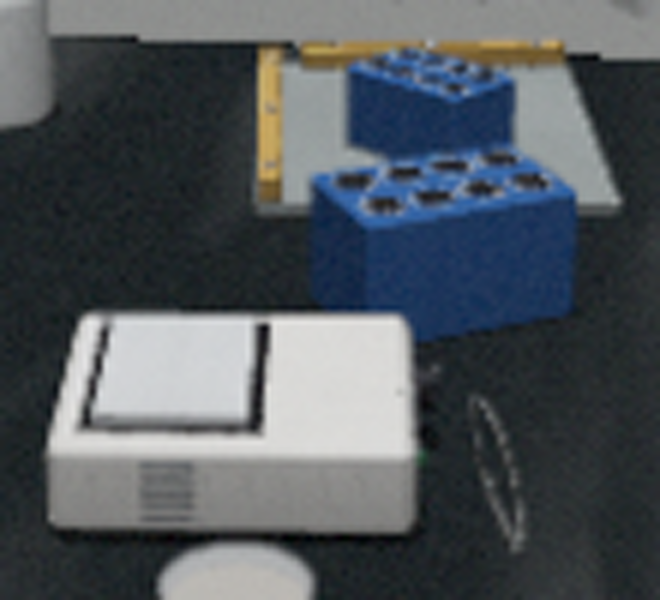

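```bash
python3 - <<'E'
from h import *
c=pickle.load(open("top0.pkl","rb"))
s=pickle.load(open("side0.pkl","rb"))
B=lambda p:np.array(p)/7-0.5+0.5/7+[300,180]
W=lambda p:np.array(p)/6.9-0.5+0.5/6.9+[195,180]
S=lambda p:np.array(p)/6-0.5+0.5/6+[220,150]
def show(n,p):
    print(n); print(p.round(4).tolist()); d=np.diff(np.vstack([p,p[:1]])[:,:2],axis=0); print(' len',np.hypot(*d.T).round(4),'ang',np.degrees(np.arctan2(d[:,1],d[:,0])).round(1))
show('blk',back(c,B([(318,198),(414,267),(310,417),(211,350)]),.06))
show('boardtop left edge',back(c,B([(100,182),(187,570),(685,478)]),.01))
show('far fence',back(c,B([(95,141),(577,49),(583,80),(103,172)]),.024))
show('side fence',back(c,B([(583,113),(610,102),(711,458),(682,467)]),.024))
show('housing',back(c,W([(66,93),(345,45),(393,368),(108,411)]),.045))
show('slot',back(c,W([(102,115),(320,83),(338,230),(122,262)]),.045))
show('plate',back(c,W([(108,115),(318,86),(333,228),(127,255)]),.051))
show('other',back(c,W([(620,212),(762,423),(625,518),(488,300)]),.06))
# side
show('S plate',back(s,S([(105,322),(262,322),(248,418),(92,418)]),.051))
show('S blk',back(s,S([(348,67),(415,47),(515,82),(458,100)]),.06))
show('S board near',back(s,S([(253,212),(622,212)]),.01))
E
```

```text
blk
[[0.5517, -0.0479, 0.06], [0.5188, -0.0881, 0.06], [0.4533, -0.0363, 0.06], [0.4844, 0.0051, 0.06]]
 len [0.052  0.0836 0.0519 0.0857] ang [-129.2  141.7   53.   -38.3]
boardtop left edge
[[0.5732, 0.0431, 0.01], [0.3921, 0.015, 0.01], [0.4263, -0.2147, 0.01]]
 len [0.1832 0.2322 0.2967] ang [-171.2  -81.5   60.3]
far fence
[[0.5897, 0.046, 0.024], [0.6265, -0.1824, 0.024], [0.6114, -0.1837, 0.024], [0.5748, 0.0432, 0.024]]
 len [0.2314 0.0151 0.2298 0.0152] ang [ -80.9 -175.3   99.2   10.6]
side fence
[[0.5956, -0.182, 0.024], [0.6004, -0.1951, 0.024], [0.4335, -0.2228, 0.024], [0.4299, -0.2093, 0.024]]
 len [0.014  0.1692 0.014  0.1679] ang [ -69.7 -170.6  105.     9.4]
housing
[[0.6186, 0.3986, 0.045], [0.6375, 0.2677, 0.045], [0.4842, 0.2488, 0.045], [0.4688, 0.3787, 0.045]]
 len [0.1323 0.1544 0.1308 0.1511] ang [ -81.8 -173.    96.8    7.5]
slot
[[0.6074, 0.3817, 0.045], [0.6194, 0.2797, 0.045], [0.5491, 0.2726, 0.045], [0.5374, 0.3724, 0.045]]
 len [0.1027 0.0707 0.1004 0.0707] ang [ -83.3 -174.3   96.7    7.6]
plate
[[0.6058, 0.3781, 0.051], [0.6165, 0.2803, 0.051], [0.5489, 0.2746, 0.051], [0.5394, 0.3693, 0.051]]
 len [0.0984 0.0678 0.0952 0.067 ] ang [ -83.8 -175.2   95.7    7.6]
other
[[0.5502, 0.143, 0.06], [0.4518, 0.0838, 0.06], [0.4116, 0.147, 0.06], [0.5115, 0.2046, 0.06]]
 len [0.1148 0.0749 0.1153 0.0727] ang [-149.   122.5   30.   -57.9]
S plate
[[0.6187, 0.2861, 0.051], [0.5494, 0.2765, 0.051], [0.5406, 0.367, 0.051], [0.6035, 0.376, 0.051]]
 len [0.0699 0.0909 0.0635 0.0912] ang [-172.1   95.6    8.1  -80.4]
S blk
[[0.5517, -0.05, 0.06], [0.517, -0.0911, 0.06], [0.4553, -0.0352, 0.06], [0.4846, -0.0013, 0.06]]
 len [0.0538 0.0832 0.0449 0.0829] ang [-130.2  137.8   49.2  -36. ]
S board near
[[0.5908, 0.0536, 0.01], [0.3927, 0.0276, 0.01]]
 len [0.1998 0.1998] ang [-172.5    7.5]
```

```bash
cat >> h.py <<'E'
def st():
    from plant import sensors
    s=sensors.get_state(); M=R.from_euler('xyz',s["eef_rot"],degrees=True).as_matrix()
    return s,M
def go(target,jaw=None):
    """needed shift(cm, tool axes) and turn about tool x; jaw angle world deg mod 180"""
    s,M=st(); d=(np.array(target)-s["tcp_pos"])@M*100
    a=np.degrees(np.arctan2(M[1,2],M[0,2])); t=0
    if jaw is not None: t=-((jaw-a+90)%180-90)   # tool x is down
    print("t",round(s["time_s"],2),"tcp",s["tcp_pos"].round(4),"jaw",round(a,2),"j6",s["joints"][5].round(1),"F",s["contact_force"].round(1),"w",round(s["gripper_width"],4))
    print("shift",d.round(2),"turn",round(t,2),"or",round(t-180*np.sign(t),2))
    return d,t
E
python3 - <<'E'
from h import *
s,M=st(); print(M.round(3))
go([.502,-.042,.12],52.3)
E
```

```text
[[-0.001  0.896 -0.444]
 [-0.001 -0.444 -0.896]
 [-1.     0.     0.001]]
t 0.1 tcp [0.2994 0.6045 0.2257] jaw -116.35 j6 -16.5 F [ 0.1 -0.6  0.6] w 0.0879
shift [10.65 46.85 48.92] turn 11.35 or -168.65
```

```bash
python3 -m handwheel '[0,4.7,4.9,1.1, 0,9.4,9.8,2.2, 0,14,14.7,3.3, 0,18.8,19.6,4.4, 0,23.4,24.5,5.5, 0,28,29.3,6.6, 0,32.8,34.2,7.7, 0,37.5,39.1,8.8, 0,42.2,44,10, 0,46.8,48.9,11.3]' 8.76 10; python3 - <<'E'
from h import *
go([.502,-.042,.12],52.3)
E
```

```text
time_s: 1.35
tcp_pos: [0.4868, 0.0066, 0.2267]
eef_rot: [157.7, 90.0, 30.0]
contact_force: [1.2, 1.4, 0.3]
gripper_width: 0.0878
t 1.35 tcp [0.4868 0.0066 0.2267] jaw -127.67 j6 28.4 F [1.2 1.4 0.3] w 0.0878
shift [10.67  4.17  2.92] turn 0.03 or -179.97
```

```bash
python3 -m handwheel '[1,2,1.5,0, 2,4.2,2.9,0, 4,4.2,2.9,0, 6,4.2,2.9,0, 8,4.2,2.9,0, 9,4.2,2.9,0, 10,4.2,2.9,0, 10.7,4.2,2.9,0, 10.7,4.2,2.9,0, 10.7,4.2,2.9,0]' 6.8; python3 - <<'E'
from h import *
go([.502,-.043,.03],52.3)
from plant import cams
c=cams.capture("top"); crop(c,300,160,140,105,5.5,"pics/t1.png")
c=cams.capture("side"); crop(c,220,110,140,105,5.5,"pics/s1.png")
E
```

```text
time_s: 2.6
tcp_pos: [0.5025, -0.04, 0.12]
eef_rot: [131.7, 90.0, 4.1]
contact_force: [0.4, 1.2, 0.5]
gripper_width: 0.0681
t 2.6 tcp [ 0.5025 -0.04    0.12  ] jaw -127.63 j6 34.5 F [0.4 1.2 0.5] w 0.0681
shift [9.   0.14 0.27] turn 0.07 or -179.93
```

View pics/t1.png

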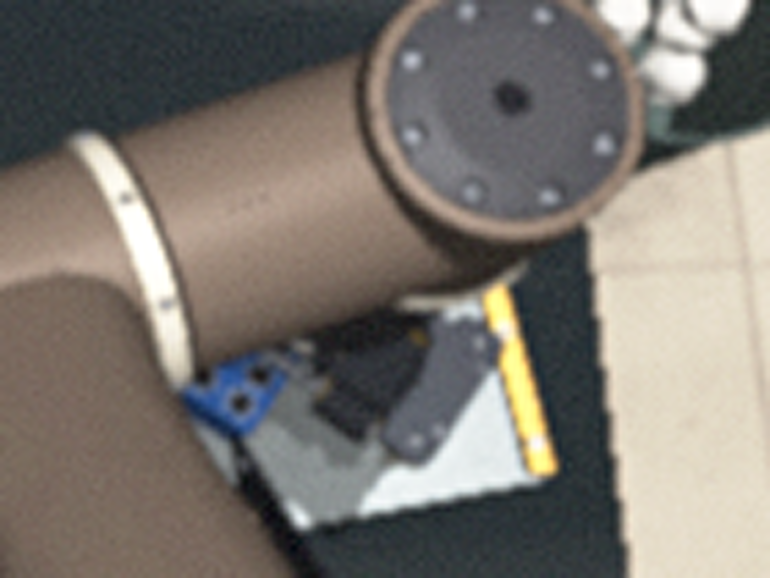

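View pics/s1.png

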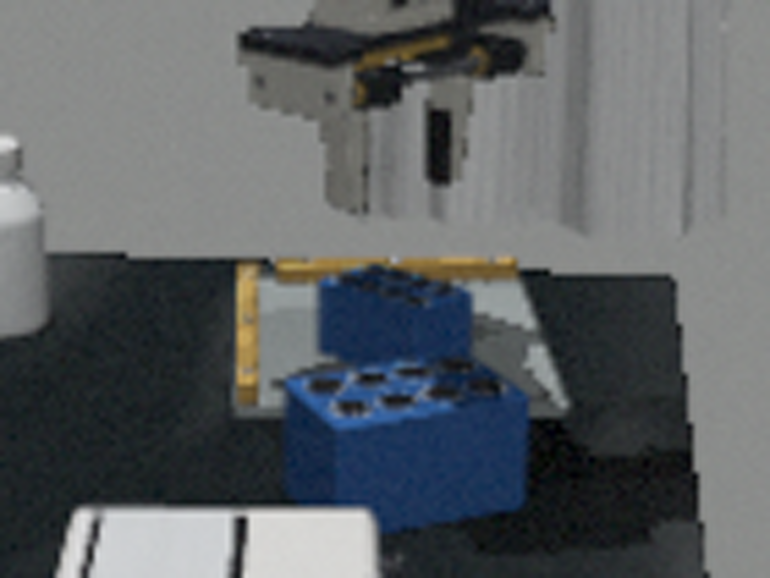

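```bash
python3 -m handwheel '[1,0.1,0.3,0, 2.5,0.1,0.3,0, 4,0.1,0.3,0, 5,0.1,0.3,0, 6,0.1,0.3,0, 7,0.1,0.3,0, 8,0.1,0.3,0, 8.5,0.1,0.3,0, 9,0.1,0.3,0, 9,0.1,0.3,0]' 6.8; python3 - <<'E'
from h import *
go([.502,-.043,.03],9)
from plant import cams
c=cams.capture("side"); crop(c,220,110,140,105,5.5,"pics/s2.png")
E
```

```text
time_s: 3.95
tcp_pos: [0.501, -0.0431, 0.0293]
eef_rot: [-36.2, 90.0, -163.9]
contact_force: [0.5, -0.2, 0.4]
gripper_width: 0.0677
t 3.95 tcp [ 0.501  -0.0431  0.0293] jaw -127.65 j6 34.8 F [ 0.5 -0.2  0.4] w 0.0677
shift [-0.07  0.07 -0.06] turn 43.35 or -136.65
```

View pics/s2.png

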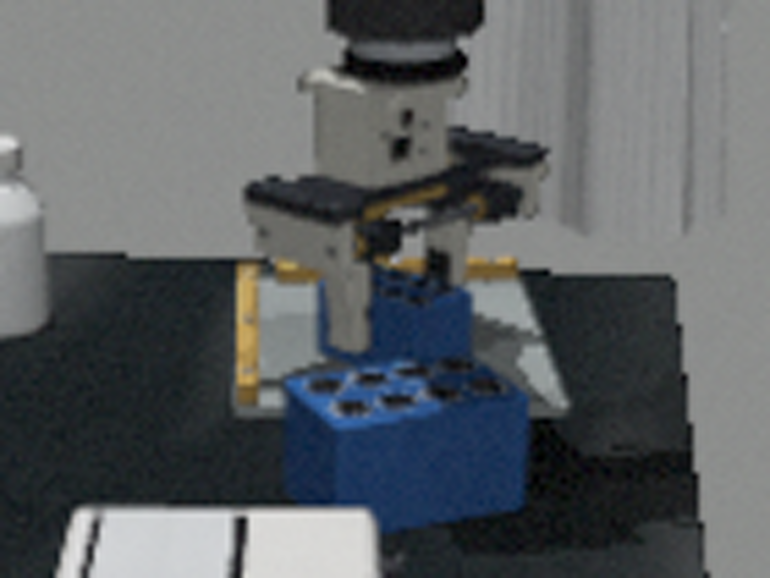

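```bash
python3 -m handwheel '[0,0,0,0, 0,0,0,0, 0,0,0,6, 0,0,0,12, 0,0,0,18, 0,0,0,24, 0,0,0,30, 0,0,0,36, 0,0,0,42, 0,0,0,44]' 5.6; python3 - <<'E'
from h import *
ex=np.array([np.cos(np.radians(9)),np.sin(np.radians(9))]);ey=np.array([-ex[1],ex[0]])
p=ex*.5476+ey*-.2305; print(p)
go([*(ex*.530+ey*-.121),.03],9)
from plant import cams
c=cams.capture("side"); crop(c,220,110,140,105,5.5,"pics/s3.png")
E
```

```text
time_s: 5.25
tcp_pos: [0.5013, -0.043, 0.0297]
eef_rot: [-175.9, 90.0, 12.4]
contact_force: [-1.0, -0.6, 0.4]
gripper_width: 0.0564
[ 0.57691628 -0.14199865]
t 5.25 tcp [ 0.5013 -0.043   0.0297] jaw -171.7 j6 -9.2 F [-1.  -0.6  0.4] w 0.0564
shift [-0.03 -0.04 -4.16] turn -0.7 or 179.3
```

View pics/s3.png

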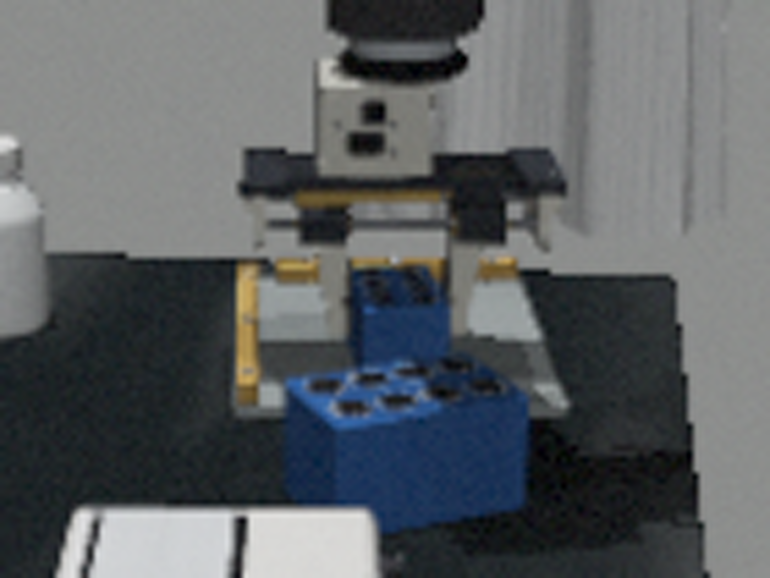

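```bash
python3 -m handwheel '[0,0,-0.6,-0.7, 0,0,-1.4,-0.7, 0,0,-2.2,-0.7, 0,0,-3.0,-0.7, 0,0,-3.8,-0.7, 0,0,-4.5,-0.7, 0,0,-5.0,-0.7, 0,0,-5.4,-0.7, 0,0,-5.7,-0.7, 0,0,-5.7,-0.7]' 5.6; python3 - <<'E'
from h import *
ex=np.array([np.cos(np.radians(9)),np.sin(np.radians(9))]);ey=np.array([-ex[1],ex[0]])
go([*(ex*.5486+ey*-.121),.03],9)
from plant import cams
c=cams.capture("side"); crop(c,220,110,140,105,5.5,"pics/s4.png")
c=cams.capture("top"); crop(c,300,160,140,105,5.5,"pics/t4.png")
E
```

```text
time_s: 6.55
tcp_pos: [0.5582, -0.0346, 0.0296]
eef_rot: [-179.6, 89.9, 9.5]
contact_force: [0.3, -0.3, 0.4]
gripper_width: 0.0561
t 6.55 tcp [ 0.5582 -0.0346  0.0296] jaw -170.93 j6 -7.5 F [ 0.3 -0.3  0.4] w 0.0561
shift [-0.04 -0.05 -0.27] turn 0.07 or -179.93
```

View pics/s4.png

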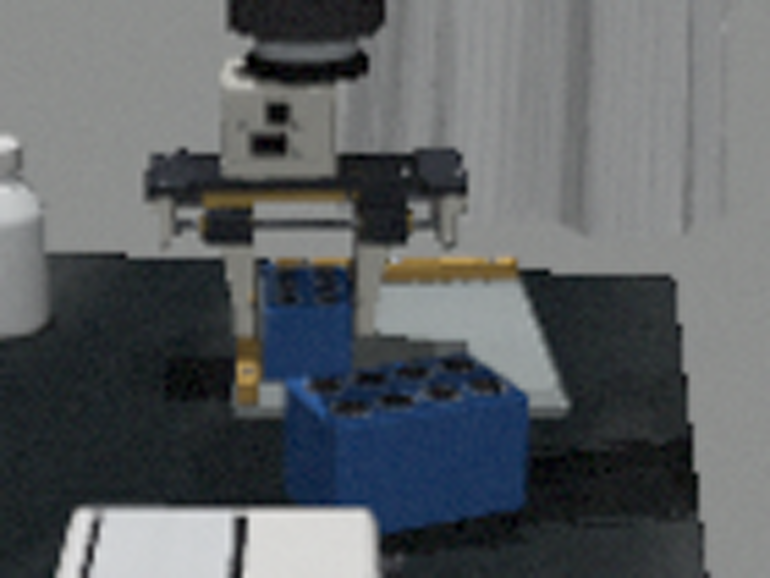

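View pics/t4.png

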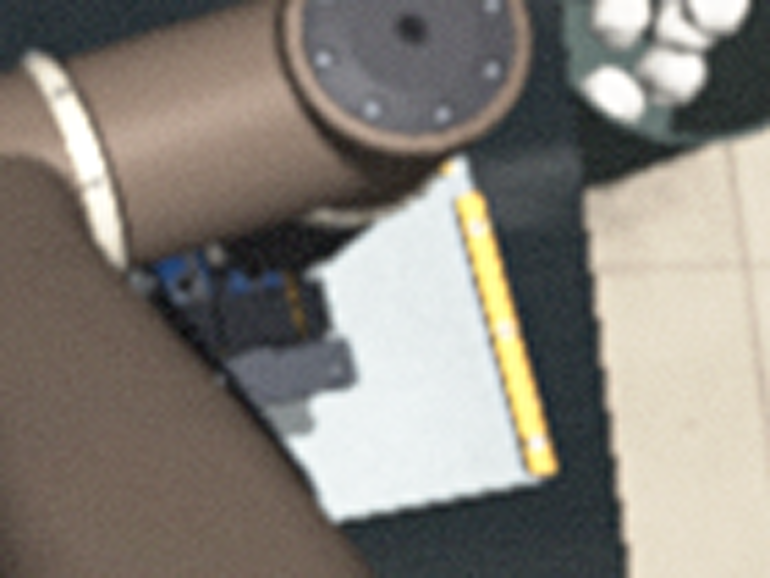

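```bash
python3 -m handwheel '[0,0,0,0, 0,0,0,0, -2,0,0,0, -4.5,0,0,0, -6,0,0,0, -6,-2,0,0, -6,-4,0,0, -6,-6,0,0, -6,-8,0,0, -6,-9,0,0]' 6.6; python3 -m handwheel '[0,0,0.1,0, 0,0,0.1,0, 0,0,0.1,0, 0,0,0.1,0, 2,0,0.1,0, 4,0,0.1,0, 5.5,0,0.1,0, 6.5,0,0.1,0, 7.2,0,0.1,0, 7.2,0,0.1,0]' 0; python3 - <<'E'
from h import *
ex=np.array([np.cos(np.radians(9)),np.sin(np.radians(9))]);ey=np.array([-ex[1],ex[0]])
go([*(ex*.5476+ey*-.230),.02],9)
s,M=st(); p=s["tcp_pos"][:2]; print(p@ex,p@ey)
from plant import cams
c=cams.capture("side"); crop(c,220,110,140,105,5.5,"pics/s5.png")
c=cams.capture("top"); crop(c,300,160,140,105,5.5,"pics/t5.png")
E
```

```text
time_s: 7.9
tcp_pos: [0.5432, 0.0549, 0.0895]
eef_rot: [-53.5, 90.0, 135.6]
contact_force: [-0.5, 0.1, -0.8]
gripper_width: 0.0659
time_s: 9.15
tcp_pos: [0.5423, 0.0539, 0.0173]
eef_rot: [18.2, 90.0, -152.7]
contact_force: [-0.0, 0.0, 0.4]
gripper_width: 0.0004
t 9.15 tcp [0.5423 0.0539 0.0173] jaw -170.95 j6 -17.2 F [-0.   0.   0.4] w 0.0004
shift [-0.27 19.84 -0.34] turn 0.05 or -179.95
0.5440430004567042 -0.03161718209715351
```

View pics/s5.png

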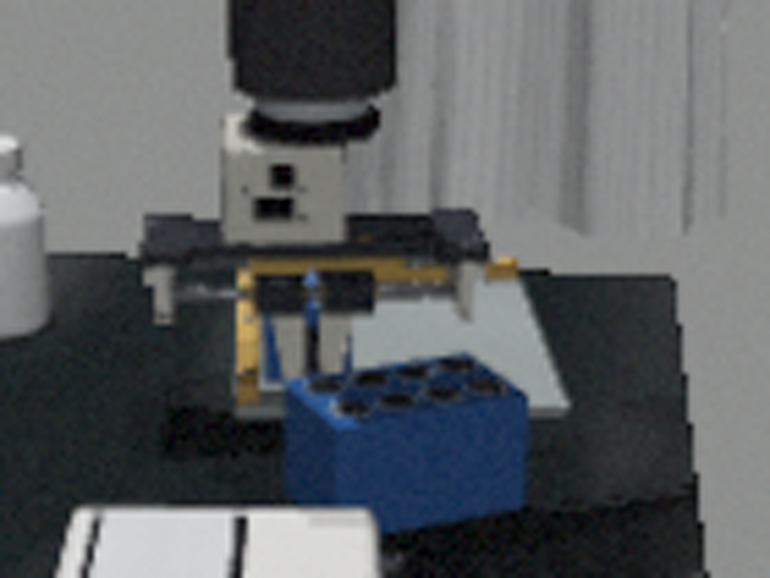

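View pics/t5.png

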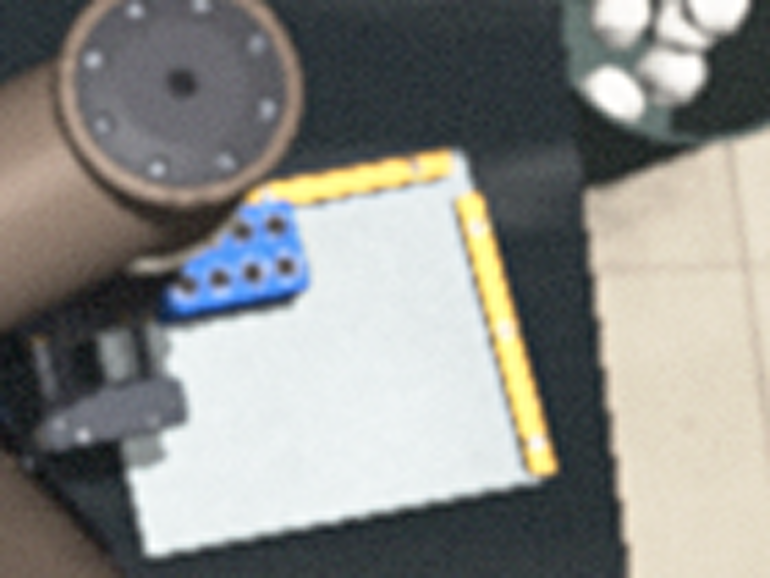

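```bash
python3 -m handwheel '[-0.2,1.5,-0.3,0, -0.2,3,-0.3,0, -0.2,4,-0.3,0, -0.2,5,-0.3,0, -0.2,6,-0.3,0, -0.2,7,-0.3,0, -0.2,8,-0.3,0, -0.2,9,-0.3,0, -0.2,10,-0.3,0, -0.2,11,-0.3,0]' 0; python3 -m handwheel '[0,0.7,0,0, 0,1.3,0,0, 0,1.8,0,0, 0,2.2,0,0, 0,2.5,0,0, 0,2.7,0,0, 0,2.8,0,0, 0,2.9,0,0, 0,2.9,0,0, 0,2.9,0,0]' 0; python3 - <<'E'
from h import *
ex=np.array([np.cos(np.radians(9)),np.sin(np.radians(9))]);ey=np.array([-ex[1],ex[0]])
go([*(ex*.5476+ey*-.179),.02],9)
s,M=st(); p=s["tcp_pos"][:2]; print(p@ex,p@ey)
from plant import cams
c=cams.capture("side"); crop(c,220,110,140,105,5.5,"pics/s6.png")
c=cams.capture("top"); crop(c,300,160,140,105,5.5,"pics/t6.png")
E
```

```text
time_s: 10.5
tcp_pos: [0.5627, -0.0549, 0.0196]
eef_rot: [-13.0, 90.0, 176.1]
contact_force: [-0.1, 2.9, 1.7]
gripper_width: 0.0005
time_s: 11.75
tcp_pos: [0.5672, -0.083, 0.0195]
eef_rot: [41.8, 90.0, -129.1]
contact_force: [0.2, 0.4, -0.5]
gripper_width: 0.0002
t 11.75 tcp [ 0.5672 -0.083   0.0195] jaw -170.95 j6 -2.2 F [ 0.2  0.4 -0.5] w 0.0002
shift [-0.05  0.83 -0.03] turn 0.05 or -179.95
0.5472422874288951 -0.17066783657162318
```

View pics/s6.png

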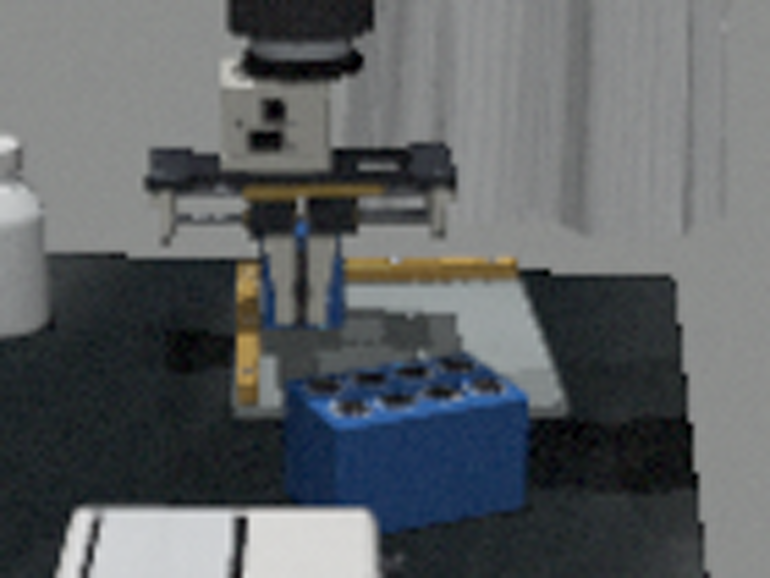

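View pics/t6.png

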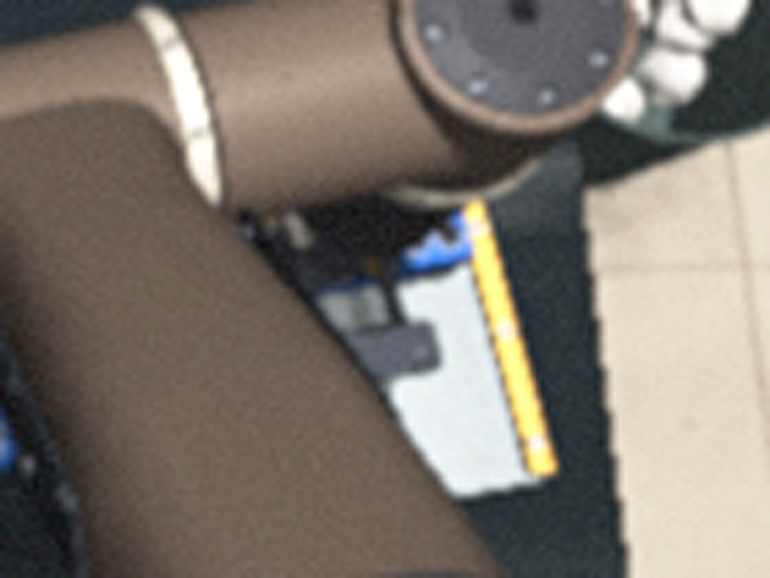

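Close now; creep towards the side fence until force shows contact.

```bash
python3 -m handwheel '[0,0.1,0,0, 0,0.2,0,0, 0,0.3,0,0, 0,0.4,0,0, 0,0.4,0,0, 0,0.5,0,0, 0,0.5,0,0, 0,0.6,0,0, 0,0.6,0,0, 0,0.6,0,0]' 0; python3 -m handwheel '[0,0.1,0,0, 0,0.1,0,0, 0,0.1,0,0, 0,0.2,0,0, 0,0.2,0,0, 0,0.2,0,0, 0,0.3,0,0, 0,0.3,0,0, 0,0.3,0,0, 0,0.3,0,0]' 0; python3 - <<'E'
from h import *
ex=np.array([np.cos(np.radians(9)),np.sin(np.radians(9))]);ey=np.array([-ex[1],ex[0]])
go([*(ex*.5476+ey*-.179),.02],9)
s,M=st(); p=s["tcp_pos"][:2]; print(p@ex,p@ey)
E
```

```text
time_s: 13.1
tcp_pos: [0.5682, -0.0888, 0.0196]
eef_rot: [97.1, 90.0, -73.9]
contact_force: [-0.1, 0.5, -0.4]
gripper_width: 0.0004
time_s: 14.35
tcp_pos: [0.5687, -0.0918, 0.0196]
eef_rot: [136.8, 90.0, -34.1]
contact_force: [0.7, 0.5, 0.4]
gripper_width: 0.0002
t 14.35 tcp [ 0.5687 -0.0918  0.0196] jaw -170.95 j6 -1.2 F [0.7 0.5 0.4] w 0.0002
shift [-0.04 -0.06 -0.03] turn 0.05 or -179.95
0.5473488098555834 -0.1796247698039097
```

```bash
python3 -m handwheel '[0,0.05,0,0, 0,0.1,0,0, 0,0.15,0,0, 0,0.2,0,0, 0,0.2,0,0, 0,0.2,0,0, 0,0.25,0,0, 0,0.25,0,0, 0,0.3,0,0, 0,0.3,0,0]' 0;python3 - <<'E'
from h import *
ex=np.array([np.cos(np.radians(9)),np.sin(np.radians(9))]);ey=np.array([-ex[1],ex[0]])
s,M=st(); p=s["tcp_pos"][:2]; print(p@ex,p@ey)
from plant import cams
c=cams.capture("side"); crop(c,240,140,70,52,11,"pics/s7.png")
c=cams.capture("top"); crop(c,350,185,56,42,14,"pics/t7.png")
E
```

```text
time_s: 15.6
tcp_pos: [0.569, -0.093, 0.0197]
eef_rot: [-103.0, 89.9, 86.0]
contact_force: [-2.8, 14.4, 3.6]
gripper_width: 0.0006
0.5474692997377917 -0.18082142960824846
```

View pics/t7.png

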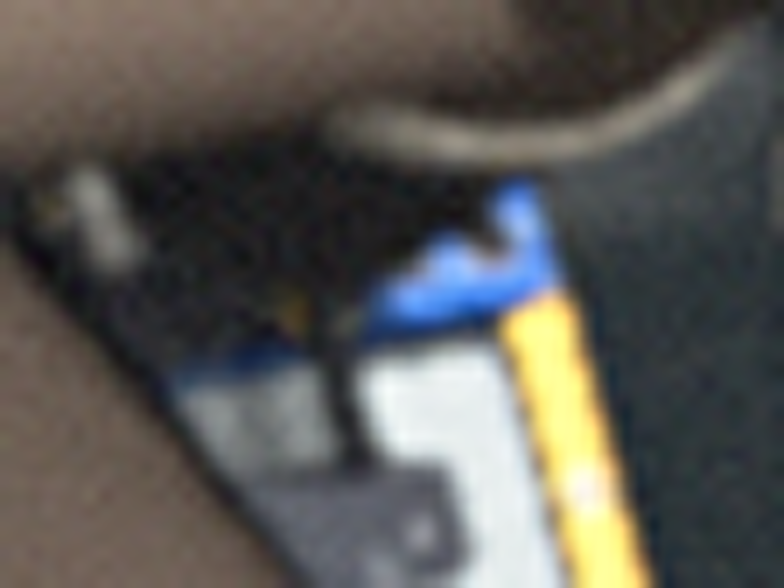

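View pics/s7.png

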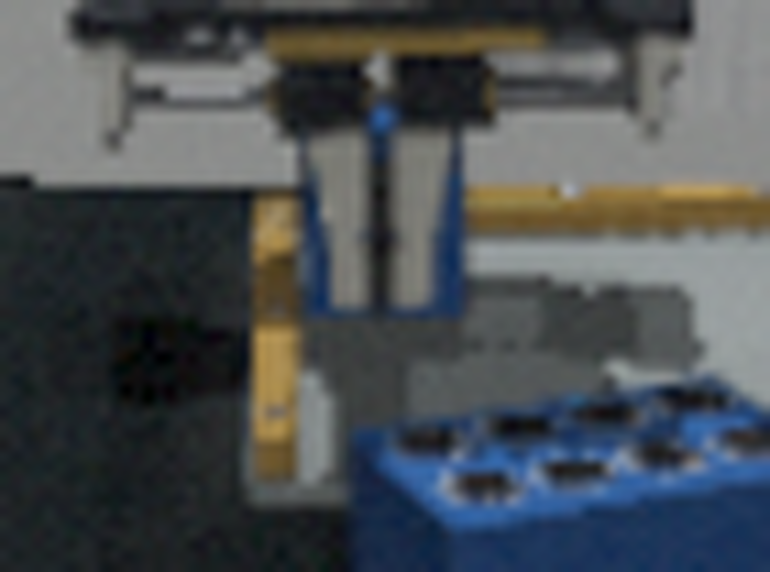

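```bash
python3 -m handwheel '[0,-0.5,0,0, -2,-0.8,0,0, -5,-0.8,0,0, -7.5,-0.8,0,0, -7.5,1,0,0, -7.5,3,0,0, -7.5,4.5,0,0, -7.5,5,0,0, -7.5,5,0,0, -7.5,5,0,0]' 0; python3 -m handwheel '[0,0,0,0, 0,0,0,0, 0,0,0,0, 0,0,0,0, 0,0,0,0, 2,0,0,0, 4,0,0,0, 5.5,0,0,0, 6.5,0,0,0, 6.5,0,0,0]' 6.8; python3 - <<'E'
from h import *
ex=np.array([np.cos(np.radians(9)),np.sin(np.radians(9))]);ey=np.array([-ex[1],ex[0]])
go([*(ex*.5476+ey*-.232),.03],9)
s,M=st(); p=s["tcp_pos"][:2]; print(p@ex,p@ey)
from plant import cams
c=cams.capture("side"); crop(c,240,140,70,52,11,"pics/s8.png")
E
```

```text
time_s: 16.95
tcp_pos: [0.5769, -0.1438, 0.0943]
eef_rot: [-13.9, 90.0, 175.2]
contact_force: [-0.1, 0.3, -0.7]
gripper_width: 0.0001
time_s: 18.2
tcp_pos: [0.5767, -0.1441, 0.0289]
eef_rot: [-3.1, 89.9, -174.0]
contact_force: [0.3, -1.2, -0.1]
gripper_width: 0.0679
t 18.2 tcp [ 0.5767 -0.1441  0.0289] jaw -170.94 j6 4.3 F [ 0.3 -1.2 -0.1] w 0.0679
shift [-0.11 -0.06 -0.06] turn 0.06 or -179.94
0.5470083127564368 -0.23256520554991547
```

View pics/s8.png

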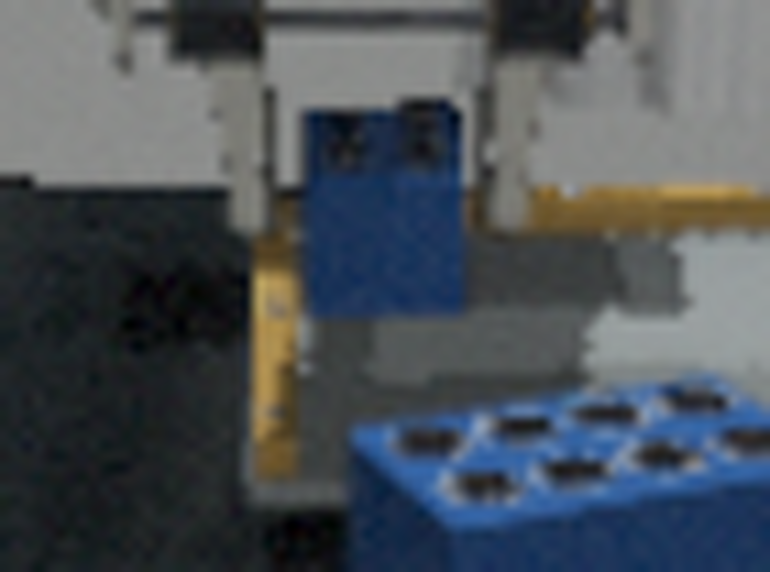

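```bash
python3 -m handwheel '[0,0,0,0, 0,0,0,0, 0,0,0,0, 0,0,-0.1,0, 0,0,-0.1,0, 0,0,-0.2,0, 0,0,-0.2,0, 0,0,-0.3,0, 0,0,-0.3,0, 0,0,-0.3,0]' 6.0; python3 - <<'E'
from h import *
ex=np.array([np.cos(np.radians(9)),np.sin(np.radians(9))]);ey=np.array([-ex[1],ex[0]])
s,M=st(); p=s["tcp_pos"][:2]; print(p@ex,p@ey)
E
```

```text
time_s: 19.5
tcp_pos: [0.5801, -0.1436, 0.0295]
eef_rot: [-175.2, 90.0, 13.8]
contact_force: [-1.9, -0.7, -0.2]
gripper_width: 0.0602
0.5504680054568788 -0.23254556501261542
```

```bash
python3 -m handwheel '[0,0,-0.05,0, 0,0,-0.05,0, 0,0,-0.1,0, 0,0,-0.1,0, 0,0,-0.15,0, 0,0,-0.15,0, 0,0,-0.2,0, 0,0,-0.2,0, 0,0,-0.2,0, 0,0,-0.2,0]' 6.0; python3 - <<'E'
from h import *
ex=np.array([np.cos(np.radians(9)),np.sin(np.radians(9))]);ey=np.array([-ex[1],ex[0]])
s,M=st(); p=s["tcp_pos"][:2]; print(p@ex,p@ey)
from plant import cams
c=cams.capture("side"); crop(c,240,140,70,52,11,"pics/s9.png")
c=cams.capture("top"); crop(c,350,185,56,42,14,"pics/t9.png")
E
```

```text
time_s: 20.75
tcp_pos: [0.5809, -0.1434, 0.0294]
eef_rot: [-7.9, 89.9, -178.9]
contact_force: [-5.5, 0.1, 3.2]
gripper_width: 0.06
0.5512991248286595 -0.23249743092712563
```

View pics/s9.png

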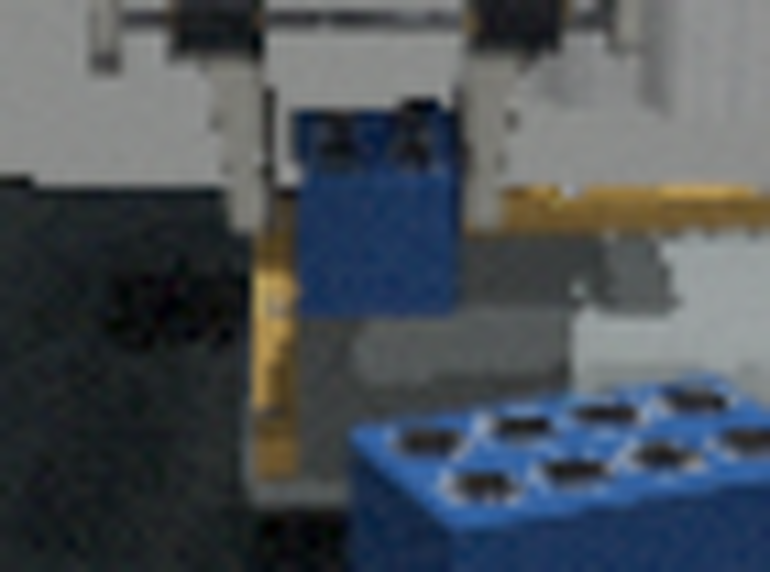

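View pics/t9.png

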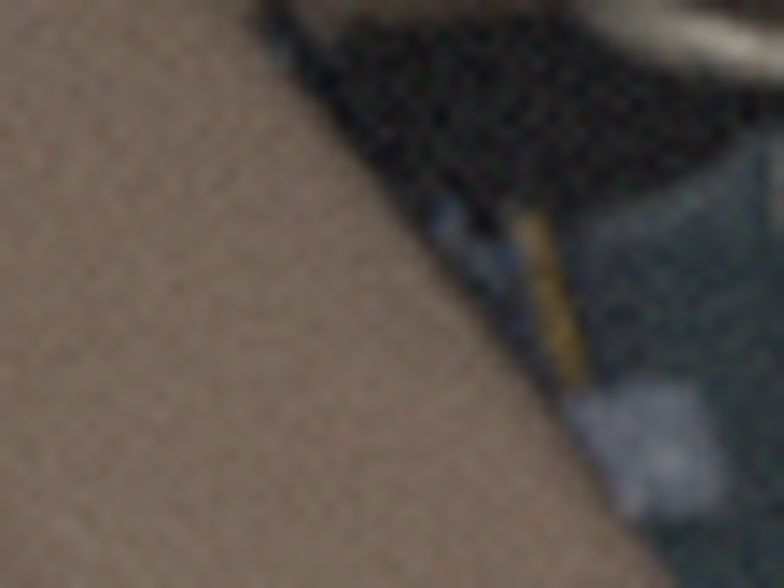

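```bash
python3 - <<'E'
from h import *
c=pickle.load(open("top0.pkl","rb"))
crop(c,290,110,100,75,8,"pics/bot.png")
s=pickle.load(open("side0.pkl","rb"))
ex=np.array([np.cos(np.radians(9)),np.sin(np.radians(9))]);ey=np.array([-ex[1],ex[0]])
for uv,z,cc in [((541/1.5,198/1.5),.128,c),((528/1.5,225/1.5),.0,c),((330/1.5,253/1.5),0,s),((475/1.5,203/1.5),.108,c),((471/1.5,222/1.5),.0,c)]:
    p=back(cc,uv,z)[0]; print(p.round(3),p[:2]@ex,p[:2]@ey)
E
```

```text
[ 0.778 -0.102  0.128] 0.7520559768976283 -0.22281161108452865
[ 0.766 -0.101  0.   ] 0.7405065179970812 -0.2194193324878408
[ 0.777 -0.108  0.   ] 0.7507746854744063 -0.22799175839979308
[0.779 0.033 0.108] 0.7749529960030731 -0.08977077307658395
[0.777 0.029 0.   ] 0.7723685186877235 -0.0932847409119247
```

View pics/bot.png

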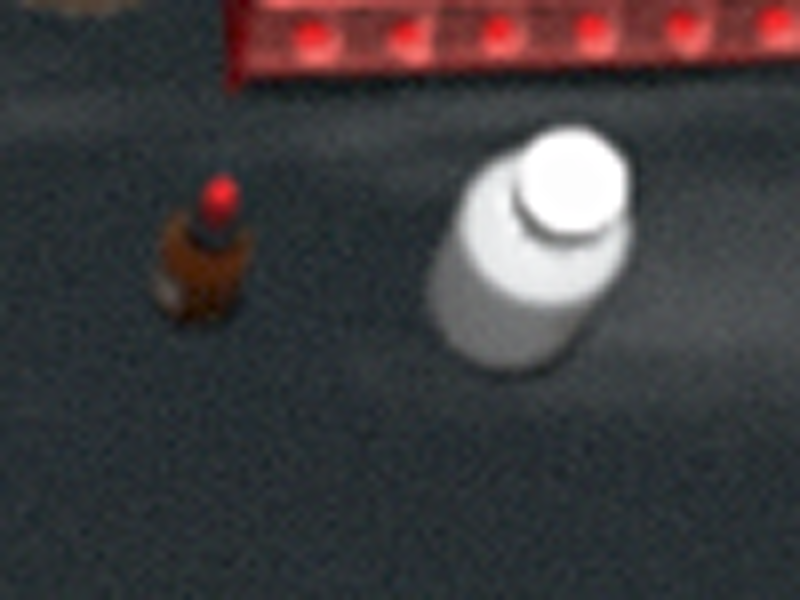

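```bash
python3 -m handwheel '[0,0,0.2,0, 0,0,0.2,0, 0,0,0,0, 0,0,-0.3,0, 0,0,-0.5,0, 0,0,-0.5,0, 0.5,0,-0.5,0, 1.0,0,-0.5,0, 1.4,0,-0.5,0, 1.4,0,-0.5,0]' 8.76;  python3 - <<'E'
from h import *
ex=np.array([np.cos(np.radians(9)),np.sin(np.radians(9))]);ey=np.array([-ex[1],ex[0]])
s,M=st(); p=s["tcp_pos"][:2]; print(p@ex,p@ey)
from plant import cams
c=cams.capture("side"); crop(c,240,140,70,52,11,"pics/s10.png")
E
```

```text
time_s: 22.1
tcp_pos: [0.5865, -0.1425, 0.015]
eef_rot: [-5.5, 89.9, -176.4]
contact_force: [-0.6, 0.2, -0.0]
gripper_width: 0.0874
0.5569994814050859 -0.23252482587851878
```

View pics/s10.png

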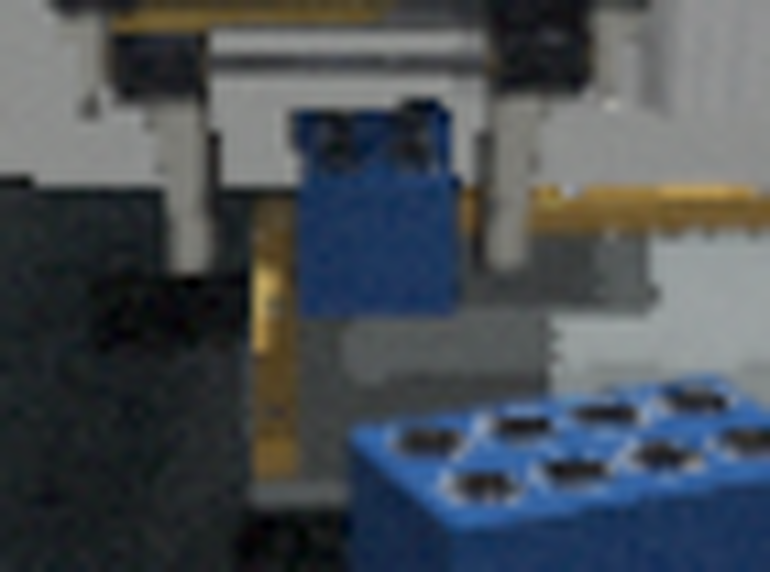

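```bash
python3 -m handwheel '[0,0,-0.2,0, 0,0,-0.4,0, 0,0,-0.6,0, 0,0,-0.7,0, 0,0,-0.75,0, 0,0,-0.8,0, 0,0,-0.85,0, 0,0,-0.85,0, 0,0,-0.9,0, 0,0,-0.9,0]';  python3 - <<'E'
from h import *
ex=np.array([np.cos(np.radians(9)),np.sin(np.radians(9))]);ey=np.array([-ex[1],ex[0]])
s,M=st(); p=s["tcp_pos"][:2]; print(p@ex,p@ey)
E
```

```text
time_s: 23.4
tcp_pos: [0.5945, -0.1413, 0.0154]
eef_rot: [-7.0, 89.9, -178.0]
contact_force: [-5.9, -1.9, 3.5]
gripper_width: 0.0876
0.5650359100206114 -0.2325321237434594
```

```bash
python3 -m handwheel '[0,0,-0.05,0, 0,0,-0.05,0, 0,0,-0.1,0, 0,0,-0.1,0, 0,0,-0.1,0, 0,0,-0.1,0, 0,0,-0.1,0, 0,0,-0.1,0, 0,0,-0.1,0, 0,0,-0.1,0]';  python3 - <<'E'
from h import *
ex=np.array([np.cos(np.radians(9)),np.sin(np.radians(9))]);ey=np.array([-ex[1],ex[0]])
s,M=st(); p=s["tcp_pos"][:2]; print(p@ex,p@ey)
from plant import cams
c=cams.capture("side"); crop(c,240,140,70,52,11,"pics/s11.png")
E
```

```text
time_s: 24.65
tcp_pos: [0.5944, -0.1413, 0.0153]
eef_rot: [-6.4, 89.8, -177.3]
contact_force: [-8.2, -0.6, 6.1]
gripper_width: 0.0875
0.5649525829483645 -0.2325185479712098
```

View pics/s11.png

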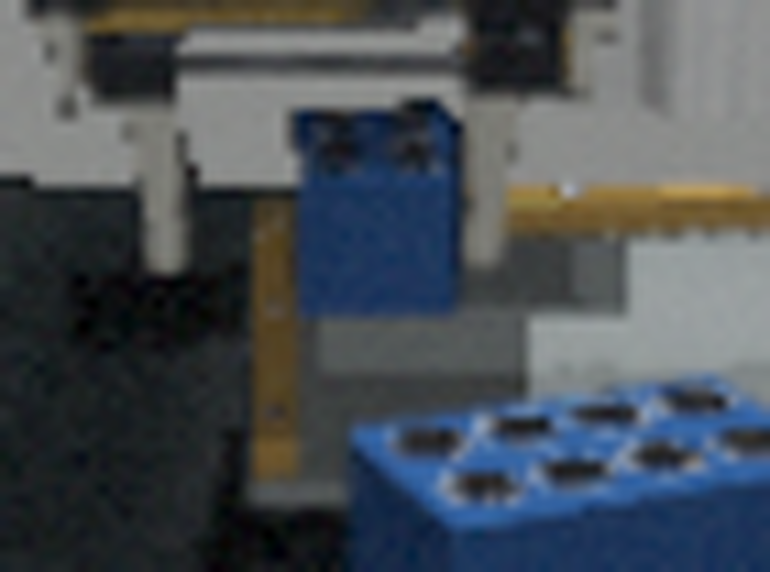

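```bash
python3 -m handwheel '[0,0,0.3,0, 0,0,0.6,0, -3,0,0.6,0, -6,0,0.8,0, -9,0,1.2,0, -10,-4,1.7,0, -10,-9,1.7,0, -10,-14,1.7,0, -10,-18,1.7,0, -10,-20,1.7,0]' 6.8;  python3 - <<'E'
from h import *
ex=np.array([np.cos(np.radians(9)),np.sin(np.radians(9))]);ey=np.array([-ex[1],ex[0]])
go([*(ex*.5482+ey*-.2323),.1],9)
from plant import cams
c=cams.capture("top"); crop(c,320,170,92,70,8,"pics/t12.png"); pickle.dump(c,open("t12.pkl","wb"))
c=cams.capture("side"); crop(c,240,140,70,52,11,"pics/s12.png")
E
```

```text
time_s: 25.95
tcp_pos: [0.5489, 0.0561, 0.116]
eef_rot: [-164.9, 89.9, 24.3]
contact_force: [0.8, 0.1, -1.1]
gripper_width: 0.0677
t 25.95 tcp [0.5489 0.0561 0.116 ] jaw -170.83 j6 -17.0 F [ 0.8  0.1 -1.1] w 0.0677
shift [ 1.59 20.18  0.34] turn 0.17 or -179.83
```

View pics/t12.png

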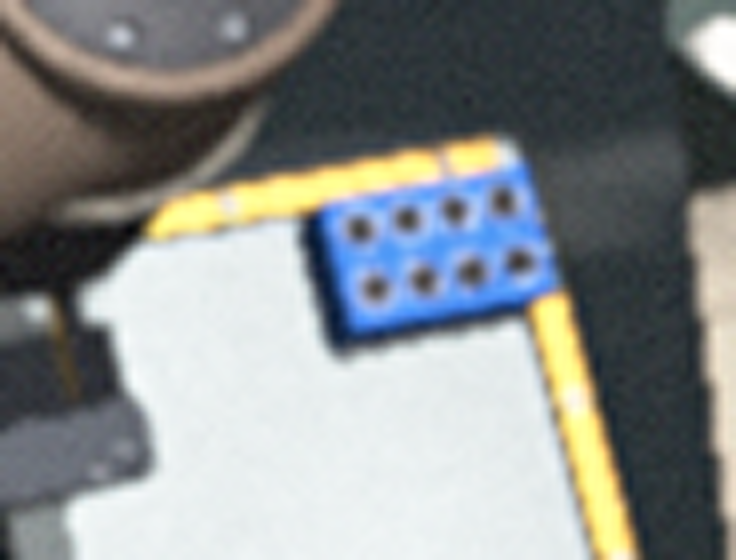

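View pics/s12.png

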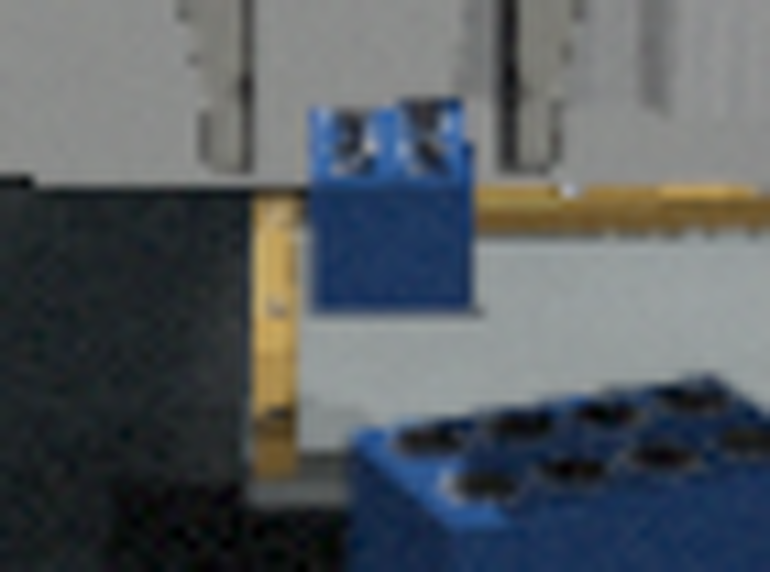

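```bash
python3 - <<'E'
from h import *
c=pickle.load(open("t12.pkl","rb"))
ex=np.array([np.cos(np.radians(9)),np.sin(np.radians(9))]);ey=np.array([-ex[1],ex[0]])
uv=np.array([(318,207),(522,163),(561,291),(350,338)])/8-.5+1/16+[320,170]
p=back(c,uv,.06)[:,:2]; print(np.c_[p@ex,p@ey].round(4)); print((p.mean(0)@ex).round(4),(p.mean(0)@ey).round(4))
d=np.diff(np.vstack([p,p[:1]]),axis=0); print(np.degrees(np.arctan2(d[:,1],d[:,0])).round(1),np.hypot(*d.T))
# predicted pixel of top corners for home pose
for x0,y0,a in [(.5476,-.2305,0),(.5445,-.2305,0)]:
    P=[np.r_[ex*(x0+i)+ey*(y0+j),.06] for i,j in((.027,.042),(.027,-.042),(-.027,-.042),(-.027,.042))]
    print(((proj(c,P)-[320,170]+.5)*8).round(0).tolist())
E
```

```text
[[ 0.5681 -0.1877]
 [ 0.5702 -0.2717]
 [ 0.5169 -0.2731]
 [ 0.5142 -0.187 ]]
0.5423 -0.2299
[ -79.5 -169.4  100.8    8.3] [0.08400029 0.05337908 0.08615608 0.05383279]
[[316.0, 191.0], [522.0, 153.0], [558.0, 283.0], [350.0, 322.0]]
[[318.0, 199.0], [524.0, 160.0], [560.0, 290.0], [352.0, 330.0]]
```

```bash
python3 -m handwheel '[0,3,0,0, 0,7,-0.1,0.1, 0,11,-0.1,0.2, 0,15,-0.1,0.2, 0,18,-0.1,0.2, 0,20,-0.1,0.2, 0,20.2,-0.1,0.2, 1,20.2,-0.1,0.2, 3,20.2,-0.1,0.2, 3,20.2,-0.1,0.2]' 8.76;  python3 - <<'E'
from h import *
ex=np.array([np.cos(np.radians(9)),np.sin(np.radians(9))]);ey=np.array([-ex[1],ex[0]])
go([*(ex*.553+ey*-.2315),.0155],9)
s,M=st(); p=s["tcp_pos"][:2]; print(p@ex,p@ey)
E
```

```text
time_s: 27.3
tcp_pos: [0.5799, -0.1445, 0.0837]
eef_rot: [-11.5, 89.8, 177.4]
contact_force: [0.2, -0.0, -0.3]
gripper_width: 0.0876
t 27.3 tcp [ 0.5799 -0.1445  0.0837] jaw -171.1 j6 4.2 F [ 0.2 -0.  -0.3] w 0.0876
shift [ 6.82 -0.19 -0.31] turn -0.1 or 179.9
0.5501169977842087 -0.23347087744951583
```

```bash
python3 -m handwheel '[1,-0.1,-0.3,0, 2.5,-0.1,-0.3,0, 4,-0.1,-0.3,0, 5.5,-0.1,-0.3,0, 6.8,-0.1,-0.3,0, 6.8,-0.1,-0.5,0, 6.8,-0.1,-0.8,0, 6.8,-0.1,-1.0,0, 6.8,-0.1,-1.2,0, 6.8,-0.1,-1.35,0]' 8.76; python3 -m handwheel '[0,0,-0.05,0, 0,0,-0.1,0, 0,0,-0.15,0, 0,0,-0.2,0, 0,0,-0.2,0, 0,0,-0.25,0, 0,0,-0.25,0, 0,0,-0.25,0, 0,0,-0.25,0, 0,0,-0.25,0]';  python3 - <<'E'
from h import *
ex=np.array([np.cos(np.radians(9)),np.sin(np.radians(9))]);ey=np.array([-ex[1],ex[0]])
s,M=st(); p=s["tcp_pos"][:2]; print(p@ex,p@ey)
E
```

```text
time_s: 28.55
tcp_pos: [0.5943, -0.1424, 0.0179]
eef_rot: [5.0, 90.0, -166.1]
contact_force: [-1.7, -0.8, 2.4]
gripper_width: 0.0873
time_s: 29.8
tcp_pos: [0.5946, -0.1425, 0.0173]
eef_rot: [-4.2, 89.8, -175.4]
contact_force: [-9.3, -1.4, 6.5]
gripper_width: 0.0876
0.5650299968061675 -0.2337181031852163
```

```bash
python3 -m handwheel '[0,0,0.3,0, 0,0,0.7,0, 0,0,1.0,0, -0.5,0,1.0,0, -1.3,0,1.0,0, -1.3,0,1.4,0, -1.3,0,1.7,0, -1.3,0,1.9,0, -1.3,0,1.9,0, -1.3,0,1.9,0]';  python3 - <<'E'
from h import *
ex=np.array([np.cos(np.radians(9)),np.sin(np.radians(9))]);ey=np.array([-ex[1],ex[0]])
go([*(ex*.5482+ey*-.232),.03],9)
s,M=st(); p=s["tcp_pos"][:2]; print(p@ex,p@ey)
from plant import cams
c=cams.capture("side"); crop(c,240,140,70,52,11,"pics/s13.png")
E
```

```text
time_s: 31.05
tcp_pos: [0.5782, -0.1449, 0.0305]
eef_rot: [9.7, 90.0, -161.4]
contact_force: [-0.3, 0.1, 0.1]
gripper_width: 0.0878
t 31.05 tcp [ 0.5782 -0.1449  0.0305] jaw -171.14 j6 4.2 F [-0.3  0.1  0.1] w 0.0878
shift [ 0.05 -0.16  0.02] turn -0.14 or 179.86
0.5484077956776997 -0.2335640553195836
```

View pics/s13.png

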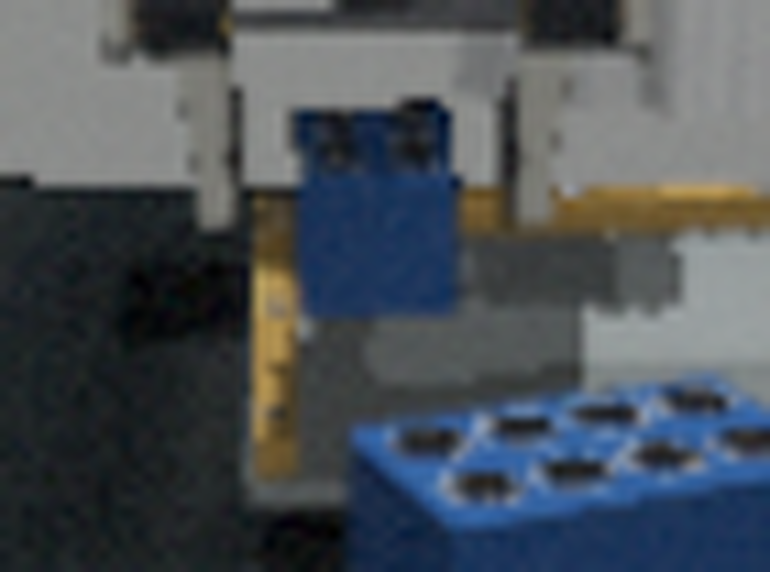

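```bash
python3 -m handwheel '[0,-0.2,0,0, 0,-0.2,0,0, 0,-0.2,0,0, 0,-0.2,0,0, 0,-0.2,0,0, 0,-0.2,0,0, 0,-0.2,0,0, 0,-0.2,0,0, 0,-0.2,0,0, 0,-0.2,0,0]' 5.0 30;  python3 - <<'E'
from h import *
ex=np.array([np.cos(np.radians(9)),np.sin(np.radians(9))]);ey=np.array([-ex[1],ex[0]])
s,M=st(); p=s["tcp_pos"][:2]; print(p@ex,p@ey)
from plant import cams
c=cams.capture("side"); crop(c,240,140,70,52,11,"pics/s14.png")
E
```

```text
time_s: 32.35
tcp_pos: [0.5777, -0.1429, 0.0306]
eef_rot: [-0.9, 90.0, -172.0]
contact_force: [-1.6, 0.6, 1.4]
gripper_width: 0.0539
0.5482419341701164 -0.23156102459234135
```

View pics/s14.png

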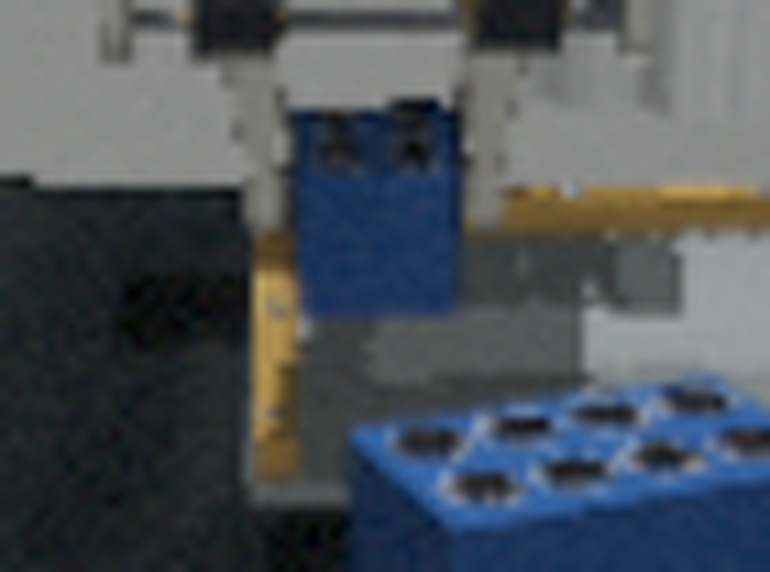

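```bash
python3 -m handwheel '[-0.4,0,0,0, -1.2,0,0,0, -2.4,0,0,0, -4,0,0,0, -6,0,0,0, -8,0,0,0, -10,0,0,0, -12,0,0,0, -13,0,0,0, -13,0,0,0]';  python3 - <<'E'
from h import *
go([.578,.3264,.16],7)
from plant import cams
c=cams.capture("side"); crop(c,220,70,140,105,5.5,"pics/s15.png")
E
```

```text
time_s: 33.65
tcp_pos: [0.5782, -0.1429, 0.1616]
eef_rot: [177.3, 89.9, 6.2]
contact_force: [0.0, -0.1, -3.7]
gripper_width: 0.054
t 33.65 tcp [ 0.5782 -0.1429  0.1616] jaw -171.14 j6 4.0 F [ 0.  -0.1 -3.7] w 0.054
shift [  0.17 -46.37  -7.2 ] turn 1.86 or -178.14
```

View pics/s15.png

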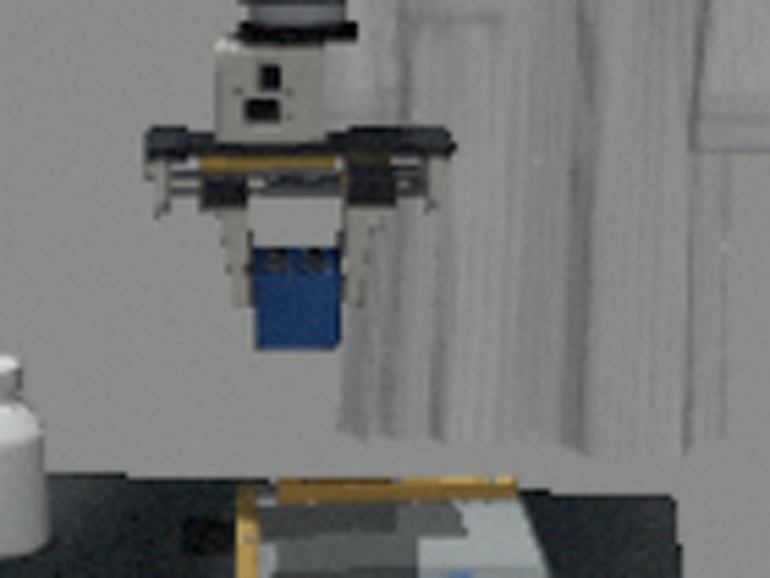

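```bash
python3 -m handwheel '[0,-1,-0.2,0, 0,-3,-0.5,0, 0,-6,-0.9,0.3, 0,-9.5,-1.5,0.5, 0,-13,-2,0.7, 0,-16.5,-2.6,0.9, 0,-20,-3.1,1.1, 0,-23.5,-3.6,1.3, 0,-27,-4.2,1.5, 0,-30,-4.7,1.9]'; python3 -m handwheel '[0,-3,-0.5,0, 0,-6,-1,0, 0,-9,-1.4,0, 0,-11.5,-1.8,0, 0,-13.5,-2.1,0, 0,-15,-2.3,0, 0,-16,-2.4,0, 0,-16.4,-2.5,0, 0,-16.4,-2.5,0, 0,-16.4,-2.5,0]'; python3 - <<'E'
from h import *
go([.578,.3264,.09],7)
from plant import cams
c=cams.capture("top"); crop(c,180,150,140,105,5.5,"pics/t16.png"); pickle.dump(c,open("t16.pkl","wb"))
c=cams.capture("side"); crop(c,200,120,140,125,5.5,"pics/s16.png"); pickle.dump(c,open("s16.pkl","wb"))
E
```

```text
time_s: 34.95
tcp_pos: [0.5773, 0.1634, 0.1601]
eef_rot: [15.9, 90.0, -157.0]
contact_force: [1.0, 0.9, -3.0]
gripper_width: 0.054
time_s: 36.2
tcp_pos: [0.5831, 0.326, 0.1606]
eef_rot: [26.8, 90.0, -146.3]
contact_force: [0.3, 0.2, -2.6]
gripper_width: 0.054
t 36.2 tcp [0.5831 0.326  0.1606] jaw -173.08 j6 -39.0 F [ 0.3  0.2 -2.6] w 0.054
shift [ 7.06 -0.1   0.5 ] turn -0.08 or 179.92
```

View pics/t16.png

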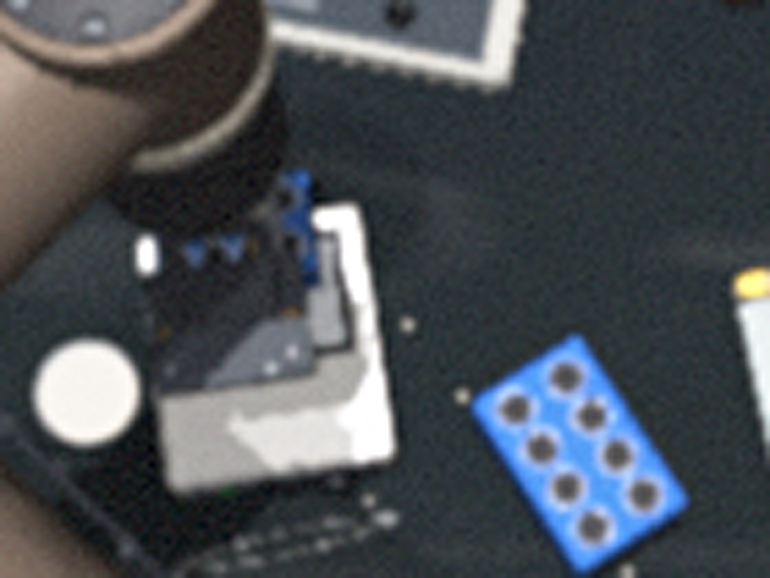

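View pics/s16.png

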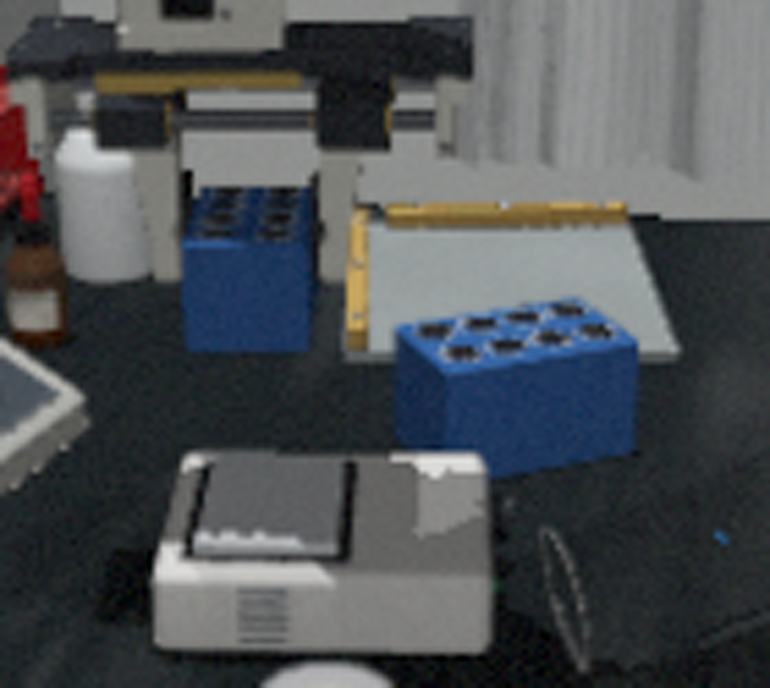

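```bash
python3 - <<'E'
from h import *
c=pickle.load(open("s16.pkl","rb"))
a=np.radians(7);ex=np.array([np.cos(a),np.sin(a)]);ey=np.array([-ex[1],ex[0]])
T=np.array([.5831,.326])
q=lambda uv:np.array(uv)/5.5-.5+.5/5.5+[200,120]
for uv,z in [([(187,352),(310,350)],.140),([(183,238),(315,236)],.190)]:
    p=back(c,q(uv),z)[:,:2]-T; print(np.c_[p@ex,p@ey].round(4))
P=[np.r_[T+ex*i+ey*.042,z] for i,z in((-.027,.14),(.027,.14),(-.027,.19),(.027,.19))]
print(((proj(c,P)-[200,120]+.5)*5.5).round(0).tolist())
t=pickle.load(open("t16.pkl","rb"))
P=[np.r_[T+ex*i+ey*-.042,.19] for i in(-.027,.027)]
print(((proj(t,P)-[180,150]+.5)*5.5).round(0).tolist())
E
```

```text
[[ 0.0271  0.0346]
 [-0.0261  0.0319]]
[[ 0.0272  0.0288]
 [-0.0289  0.0263]]
[[311.0, 359.0], [186.0, 359.0], [309.0, 249.0], [180.0, 249.0]]
[[320.0, 270.0], [306.0, 171.0]]
```

```bash
python3 -m handwheel '[0,-0.2,0.5,0, 1,-0.2,0.5,0, 2.5,-0.2,0.5,0, 4,-0.2,0.5,0, 5.5,-0.2,0.5,0, 6.5,-0.2,0.5,0, 7.2,-0.2,0.5,0, 7.8,-0.2,0.5,0, 8,-0.2,0.5,0, 8,-0.2,0.5,0]'; python3 - <<'E'
from h import *
go([.578,.3264,.072],7)
from plant import cams
c=cams.capture("top"); crop(c,195,160,70,52,11,"pics/t17.png"); pickle.dump(c,open("t17.pkl","wb"))
c=cams.capture("side"); crop(c,220,170,70,60,11,"pics/s17.png"); pickle.dump(c,open("s17.pkl","wb"))
E
```

```text
time_s: 37.55
tcp_pos: [0.578, 0.328, 0.0808]
eef_rot: [-153.0, 90.0, 34.0]
contact_force: [-0.3, 0.3, -2.9]
gripper_width: 0.0537
t 37.55 tcp [0.578  0.328  0.0808] jaw -173.04 j6 -39.4 F [-0.3  0.3 -2.9] w 0.0537
shift [0.88 0.16 0.02] turn -0.04 or 179.96
```

View pics/t17.png

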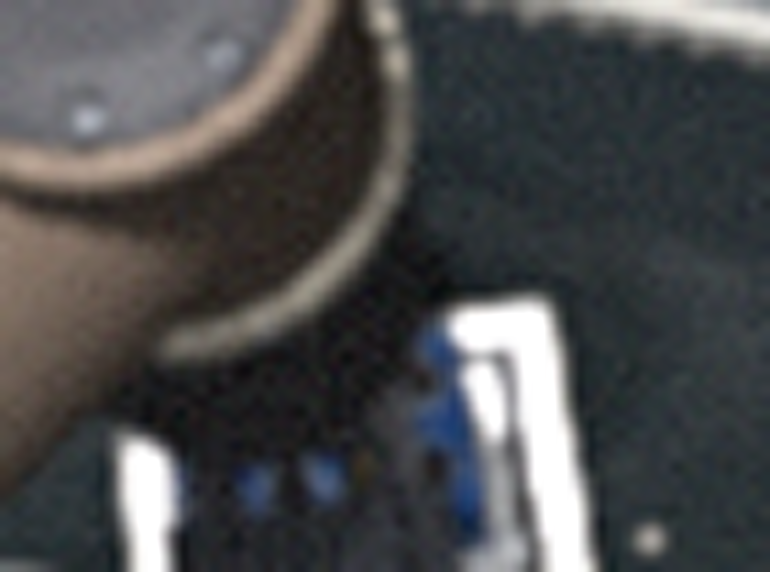

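View pics/s17.png

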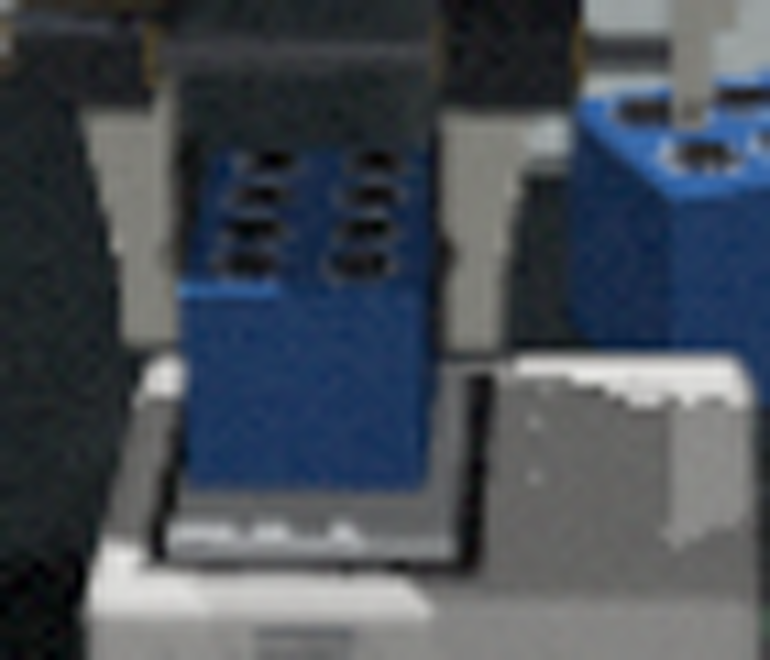

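```bash
python3 - <<'E'
from h import *
c=pickle.load(open("s17.pkl","rb"));t=pickle.load(open("t17.pkl","rb"))
a=np.radians(7);ex=np.array([np.cos(a),np.sin(a)]);ey=np.array([-ex[1],ex[0]])
T=np.array([.578,.328]); C=np.array([.578,.3264])
def pr(cc,o,k,P): return ((proj(cc,P)-o+.5)*k).round(0).tolist()
co=lambda O,hx,hy,z:[np.r_[O+ex*i*hx+ey*j*hy,z] for i,j in((1,1),(-1,1),(1,-1),(-1,-1))]
print('plate side',pr(c,[220,170],11,co(C,.032,.047,.051)))
print('blk bottom',pr(c,[220,170],11,co(T,.027,.042,.0602)))
print('blk top',pr(c,[220,170],11,co(T,.027,.042,.1102)))
print('blk -3mm top',pr(c,[220,170],11,co(T-ey*.003,.027,.042,.1102)))
print('top: plate',pr(t,[195,160],11,co(C,.032,.047,.051)))
print('top: blk',pr(t,[195,160],11,co(T,.027,.042,.1102)))
E
```

```text
plate side [[166.0, 549.0], [454.0, 552.0], [208.0, 368.0], [471.0, 369.0]]
blk bottom [[188.0, 505.0], [431.0, 507.0], [224.0, 345.0], [448.0, 346.0]]
blk top [[178.0, 300.0], [427.0, 301.0], [216.0, 153.0], [445.0, 154.0]]
blk -3mm top [[180.0, 294.0], [428.0, 295.0], [217.0, 148.0], [445.0, 149.0]]
top: plate [[177.0, 410.0], [204.0, 623.0], [496.0, 362.0], [527.0, 574.0]]
top: blk [[162.0, 374.0], [186.0, 562.0], [462.0, 329.0], [488.0, 516.0]]
```

```bash
python3 -m handwheel '[0.1,0,0,0, 0.2,0,0,0, 0.3,0,0,0, 0.4,0,0,0, 0.5,0,0,0, 0.6,0,0,0, 0.7,0,0,0, 0.7,0,0,0, 0.75,0,0,0, 0.75,0,0,0]'; python3 - <<'E'
from h import *
go([.578,.3264,.072],7)
from plant import cams
c=cams.capture("side"); crop(c,225,190,50,40,16,"pics/s18.png"); pickle.dump(c,open("s18.pkl","wb"))
E
```

```text
time_s: 38.9
tcp_pos: [0.5778, 0.3279, 0.073]
eef_rot: [32.6, 90.0, -140.4]
contact_force: [-0.0, -0.7, -3.5]
gripper_width: 0.0536
t 38.9 tcp [0.5778 0.3279 0.073 ] jaw -173.04 j6 -39.4 F [-0.  -0.7 -3.5] w 0.0536
shift [0.1  0.15 0.  ] turn -0.04 or 179.96
```

View pics/s18.png

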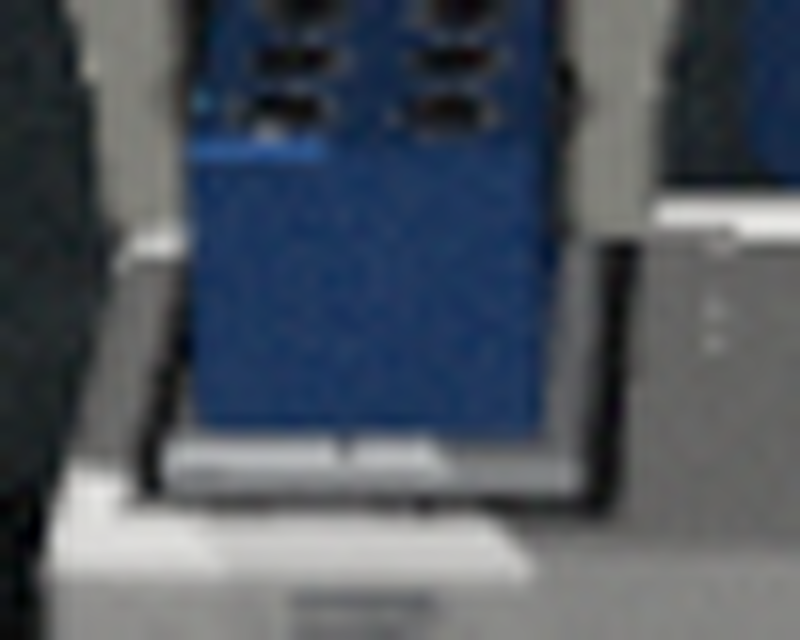

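```bash
python3 -m handwheel '[0.03,0,0,0, 0.06,0,0,0, 0.09,0,0,0, 0.12,0,0,0, 0.15,0,0,0, 0.18,0,0,0, 0.2,0,0,0, 0.2,0,0,0, 0.2,0,0,0, 0.2,0,0,0]'; python3 - <<'E'
from h import *
go([.578,.3264,.072],7)
from plant import cams
c=cams.capture("side"); crop(c,225,190,50,40,16,"pics/s19.png"); pickle.dump(c,open("s19.pkl","wb"))
c=cams.capture("top"); crop(c,195,180,70,52,11,"pics/t19.png")
E
```

```text
time_s: 40.2
tcp_pos: [0.5779, 0.3279, 0.0716]
eef_rot: [-172.8, 90.0, 14.2]
contact_force: [-3.2, -0.4, 6.2]
gripper_width: 0.0536
t 40.2 tcp [0.5779 0.3279 0.0716] jaw -173.04 j6 -39.4 F [-3.2 -0.4  6.2] w 0.0536
shift [-0.04  0.15  0.  ] turn -0.04 or 179.96
```

View pics/s19.png

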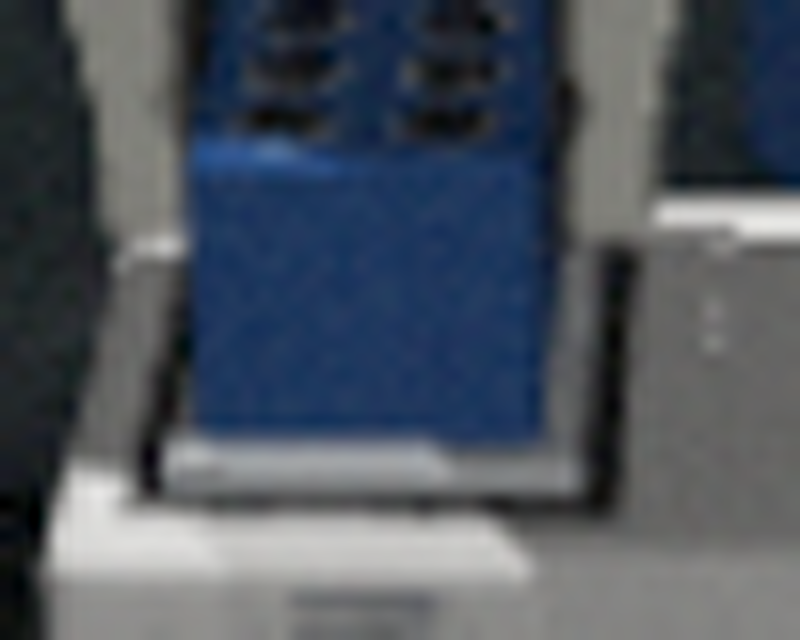

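View pics/t19.png

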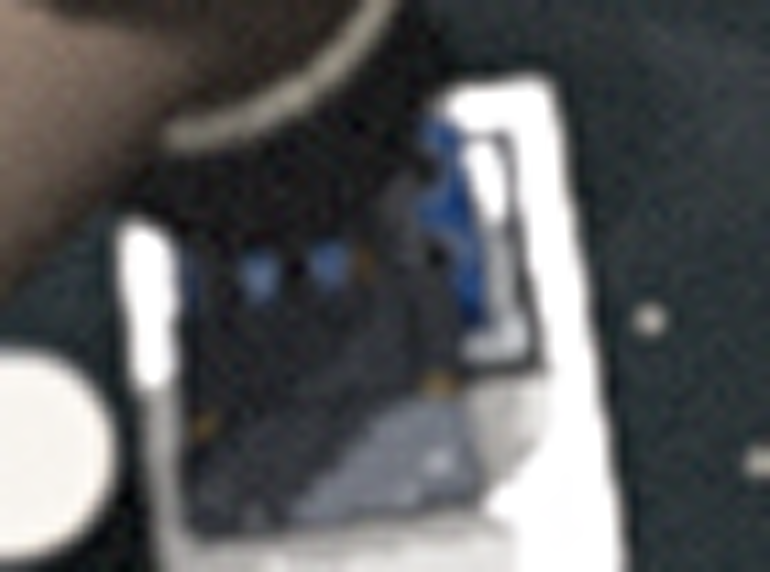

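```bash
python3 - <<'E'
from h import *
from plant import cams
a=np.radians(7);ex=np.array([np.cos(a),np.sin(a)]);ey=np.array([-ex[1],ex[0]]);C=np.array([.578,.3264])
t=cams.capture("top");s=cams.capture("side")
crop(t,225,185,26,30,20,"pics/t20.png")
s0=pickle.load(open("side0.pkl","rb"))
A=s0["image"][190:230,225:275,::-1];B=s["image"][190:230,225:275,::-1]
im=np.vstack([A[15:],B[15:]]).astype(float)
im=np.clip((im-40)*1.1,0,255).astype(np.uint8)
cv2.imwrite("pics/cmp.png",cv2.resize(im,None,fx=12,fy=12,interpolation=cv2.INTER_NEAREST))
pickle.dump((t,s),open("c20.pkl","wb"))
g=lambda i:cv2.cvtColor(i,cv2.COLOR_RGB2GRAY)
for u in (240,245,250): print(u,'start',g(s0["image"])[205:228,u].tolist(),'\n   now',g(s["image"])[205:228,u].tolist())
E
```

```text
240 start [210, 211, 212, 211, 211, 211, 211, 211, 211, 210, 209, 210, 210, 201, 157, 117, 84, 171, 214, 210, 194, 157, 141] 
   now [55, 53, 52, 44, 54, 58, 51, 51, 55, 57, 53, 53, 97, 154, 151, 116, 73, 151, 196, 195, 181, 151, 137]
245 start [210, 210, 210, 210, 210, 211, 211, 208, 210, 209, 209, 208, 207, 201, 158, 116, 98, 181, 216, 213, 198, 155, 109] 
   now [49, 53, 53, 56, 54, 52, 55, 55, 50, 58, 55, 52, 100, 156, 153, 113, 82, 164, 198, 197, 187, 147, 107]
250 start [209, 207, 207, 208, 209, 209, 209, 209, 209, 209, 208, 207, 208, 198, 158, 117, 77, 167, 216, 212, 200, 157, 105] 
   now [53, 54, 53, 51, 51, 49, 55, 54, 50, 51, 54, 54, 98, 155, 151, 115, 67, 149, 196, 197, 187, 150, 102]
```

View pics/cmp.png

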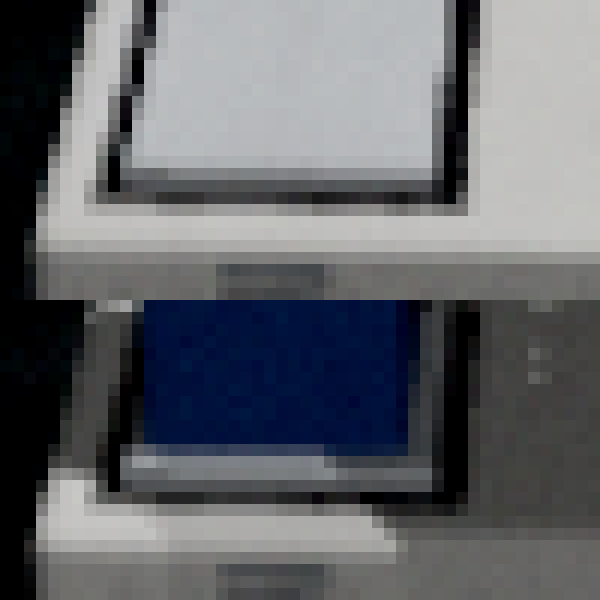

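View pics/t20.png

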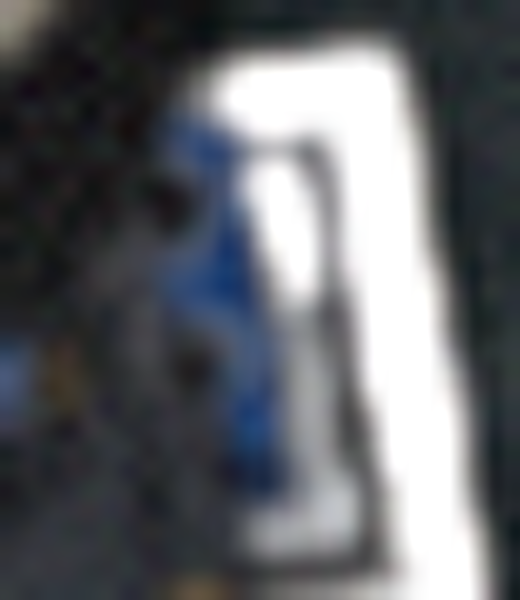

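```bash
python3 -m handwheel '[-0.2,0,0,0, -0.4,0,0,0, -0.4,-0.1,0,0, -0.4,-0.15,0,0, -0.4,-0.15,0,0, -0.3,-0.15,0,0, -0.2,-0.15,0,0, -0.1,-0.15,0,0, -0.05,-0.15,0,0, -0.05,-0.15,0,0]'; python3 - <<'E'
from h import *
go([.578,.3264,.072],7)
from plant import cams
s=cams.capture("side"); g=cv2.cvtColor(s["image"],cv2.COLOR_RGB2GRAY)
print(g[205:228,245].tolist(), g[212,230:268].tolist())
E
```

```text
time_s: 41.65
tcp_pos: [0.5777, 0.3294, 0.0716]
eef_rot: [178.6, 90.0, 5.6]
contact_force: [-0.6, -0.4, -2.5]
gripper_width: 0.0538
t 41.65 tcp [0.5777 0.3294 0.0716] jaw -173.04 j6 -39.5 F [-0.6 -0.4 -2.5] w 0.0538
shift [-0.04  0.31  0.01] turn -0.04 or 179.96
[55, 54, 50, 53, 52, 52, 55, 54, 47, 52, 52, 51, 81, 134, 154, 117, 84, 163, 197, 196, 187, 151, 107] [45, 87, 100, 106, 84, 44, 29, 53, 52, 51, 48, 50, 52, 50, 52, 54, 51, 51, 52, 50, 50, 47, 52, 49, 53, 56, 51, 49, 46, 78, 91, 82, 37, 21, 72, 97, 104, 102]
```

```bash
python3 -m handwheel '[0.03,0,0,0, 0.06,0,0,0, 0.08,0,0,0, 0.1,0,0,0, 0.1,0,0,0, 0.1,0,0,0, 0.1,0,0,0, 0.1,0,0,0, 0.1,0,0,0, 0.1,0,0,0]'; python3 -m handwheel '[0,0,0,0, 0,0,0,0, 0,0,0,0, 0,0,0,0, 0,0,0,0, -1,0,0,0, -3,0,0,0, -6,0,0,0, -9,0,0,0, -10,0,0,0]' 7.0; python3 -m handwheel '[-2,0,0,0, -4,0,4,0, -4,0,8,0, -4,0,11,0, -4,-4,11,0, -4,-8,11,0, -4,-12,11,0, -4,-16,11,0, -4,-18,11,0, -4,-18,11,0]'; python3 - <<'E'
from h import *
go([.578,.3264,.072],7)
from plant import cams
t=cams.capture("top");s=cams.capture("side")
pickle.dump((t,s),open("c21.pkl","wb"))
crop(t,195,180,70,65,9,"pics/t21.png");crop(s,220,170,70,60,10,"pics/s21.png")
cv2.imwrite("pics/tf.png",t["image"][:,:,::-1])
E
```

```text
time_s: 42.95
tcp_pos: [0.5777, 0.3294, 0.0716]
eef_rot: [-162.0, 90.0, 24.9]
contact_force: [-4.0, -2.8, 6.7]
gripper_width: 0.0538
time_s: 44.2
tcp_pos: [0.5786, 0.3301, 0.1736]
eef_rot: [-147.5, 89.8, 39.4]
contact_force: [-0.3, -0.3, -0.7]
gripper_width: 0.0701
time_s: 45.45
tcp_pos: [0.4462, 0.4954, 0.2096]
eef_rot: [52.0, 89.9, -121.0]
contact_force: [-0.2, 0.1, -0.5]
gripper_width: 0.0702
t 45.45 tcp [0.4462 0.4954 0.2096] jaw -172.98 j6 -57.7 F [-0.2  0.1 -0.5] w 0.0702
shift [ 13.78  18.37 -11.03] turn 0.02 or -179.98
```

View pics/t21.png

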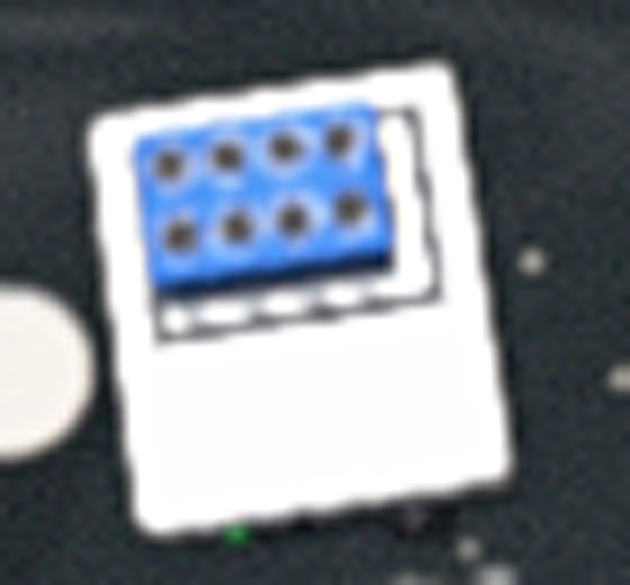

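View pics/s21.png

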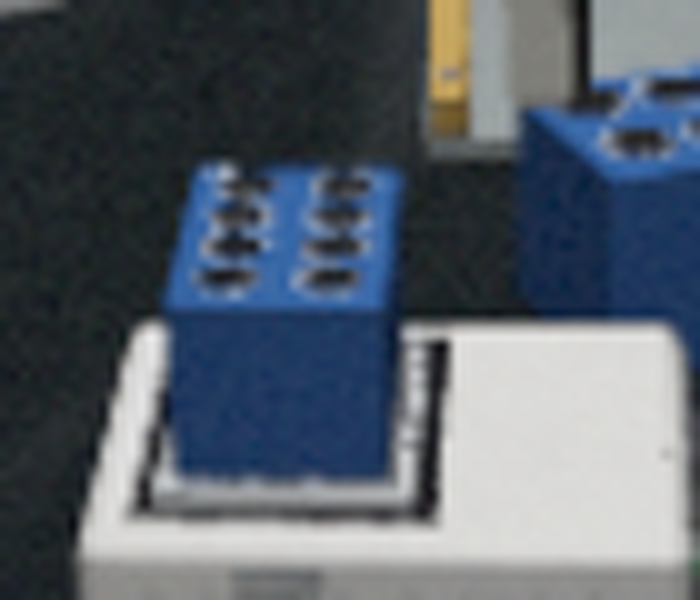

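View pics/tf.png

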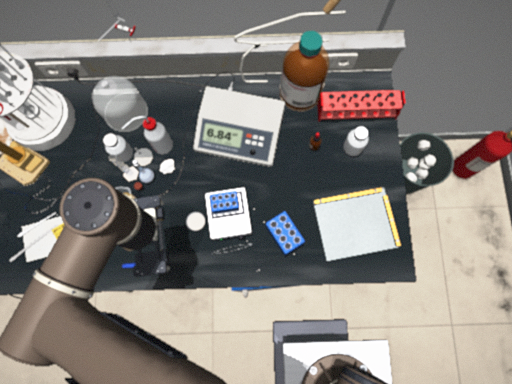

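```bash
python3 - <<'E'
from h import *
t,s=pickle.load(open("c21.pkl","rb"))
a=np.radians(7);ex=np.array([np.cos(a),np.sin(a)]);ey=np.array([-ex[1],ex[0]]);C=np.array([.578,.3264])
def sh(n,cc,uv,k,o,z):
    p=back(cc,np.array(uv)/k-.5+.5/k+o,z)[:,:2]; q=p-C; print(n,(np.c_[q@ex,q@ey]*1000).round(1).tolist(),'mean',(q.mean(0)@ex*1000).round(1),(q.mean(0)@ey*1000).round(1))
sh('top blk',t,[(135,140),(373,104),(393,252),(155,287)],9,[195,180],.101)
sh('top slot',t,[(135,140),(415,108),(440,298),(158,335)],9,[195,180],.045)
sh('side blktop',s,[(165,309),(395,309),(403,163),(193,163)],10,[220,170],.101)
sh('side blk bottom front',s,[(178,473),(390,475)],10,[220,170],.051)
sh('side plate front',s,[(150,489),(412,492)],10,[220,170],.051)
E
```

```text
top blk [[24.5, 44.3], [24.5, -37.9], [-27.9, -37.5], [-27.5, 43.8]] mean -1.6 3.1
top slot [[39.6, 50.2], [35.7, -50.5], [-34.4, -49.6], [-32.2, 50.7]] mean 2.2 0.2
side blktop [[26.6, 44.7], [-28.4, 43.9], [-26.2, -46.4], [28.9, -45.9]] mean 0.2 -1.0
side blk bottom front [[26.7, 33.4], [-25.9, 33.5]] mean 0.4 33.4
side plate front [[32.7, 42.0], [-31.7, 42.3]] mean 0.5 42.1
```

```bash
python3 - <<'E'
from h import *
t,s=pickle.load(open("c21.pkl","rb"))
a=np.radians(7);ex=np.array([np.cos(a),np.sin(a)]);ey=np.array([-ex[1],ex[0]]);C=np.array([.578,.3264])
def sh(n,cc,uv,k,o,z):
    p=back(cc,np.array(uv)/k-.5+.5/k+o,z)[:,:2]; q=p-C; print(n,(np.c_[q@ex,q@ey]*1000).round(1).tolist(),'mean',(q.mean(0)@ex*1000).round(1),(q.mean(0)@ey*1000).round(1))
sh('top wells',t,[(170,165),(228,157),(287,149),(341,140),(182,237),(238,228),(293,219),(351,210)],9,[195,180],.101)
sh('side wells',s,[(225,279),(330,278),(234,246),(336,246),(240,214),(340,215),(248,185),(345,185)],10,[220,170],.101)
# blue mask centroid/minAreaRect top
h=cv2.cvtColor(t["image"],cv2.COLOR_RGB2HSV)[180:230,200:245]
m=((h[...,0]>100)&(h[...,0]<125)&(h[...,1]>130)&(h[...,2]>150)).astype(np.uint8)
m=cv2.morphologyEx(cv2.resize(m*255,None,fx=4,fy=4,interpolation=cv2.INTER_CUBIC),cv2.MORPH_CLOSE,np.ones((25,25)))
pts=cv2.findNonZero((m>127).astype(np.uint8)); r=cv2.boxPoints(cv2.minAreaRect(pts))
sh('top rect',t,r,4,[200,180],.101)
E
```

```text
top wells [[13.9, 33.5], [13.6, 13.6], [13.3, -6.7], [13.6, -25.4], [-11.7, 32.6], [-11.5, 13.4], [-11.3, -5.5], [-11.3, -25.4]] mean 1.1 3.8
side wells [[13.8, 27.2], [-11.7, 26.3], [13.4, 7.4], [-12.0, 7.1], [13.6, -12.6], [-11.8, -12.2], [13.2, -31.4], [-11.9, -31.6]] mean 0.8 -2.5
top rect [[23.2, 46.0], [24.5, -37.1], [-27.3, -38.3], [-28.5, 44.0]] mean -2.0 3.6
```

```bash
python3 - <<'E'
from h import *
t,s=pickle.load(open("c21.pkl","rb")); s0=pickle.load(open("side0.pkl","rb"))
a=np.radians(7);ex=np.array([np.cos(a),np.sin(a)]);ey=np.array([-ex[1],ex[0]]);C=np.array([.578,.3264])
for u in (243,248,255): print(u,s["image"][183:224,u].sum(1).tolist())
for dy in (-.003,0,.003):
    P=[np.r_[C+ey*(dy+j),z] for j,z in((-.042,.101),(.042,.101),(.042,.051))]
    print(dy,proj(s,P)[:,1].round(2))
print('plate front/back',proj(s,[np.r_[C+ey*.047,.051],np.r_[C-ey*.047,.051],np.r_[C+ey*.065,.045]])[:,1].round(2))
for u in (243,248): print(s0["image"][195:232,u].sum(1).tolist())
im=cv2.resize(s["image"][180:225,232:264,::-1],None,fx=13,fy=13,interpolation=cv2.INTER_NEAREST); cv2.imwrite("pics/n.png",im)
E
```

```text
243 [102, 98, 105, 218, 339, 168, 252, 165, 160, 232, 133, 113, 177, 290, 110, 279, 453, 289, 188, 175, 177, 178, 190, 183, 181, 182, 178, 175, 192, 176, 192, 187, 178, 175, 217, 357, 480, 351, 297, 552, 655]
248 [92, 106, 92, 170, 284, 332, 336, 327, 334, 331, 328, 334, 327, 323, 319, 315, 323, 304, 173, 189, 181, 175, 182, 181, 192, 189, 179, 191, 191, 184, 194, 177, 183, 191, 213, 357, 482, 343, 260, 519, 649]
255 [117, 124, 128, 191, 277, 165, 259, 228, 161, 309, 352, 181, 269, 317, 257, 290, 355, 308, 192, 186, 182, 190, 196, 194, 179, 183, 171, 185, 178, 191, 190, 182, 180, 182, 210, 371, 514, 357, 246, 508, 650]
-0.003 [186.03 199.52 218.  ]
0 [186.47 200.04 218.57]
0.003 [186.92 200.57 219.15]
plate front/back [219.53 203.01 225.28]
[110, 110, 106, 105, 88, 101, 174, 424, 631, 628, 630, 628, 634, 634, 634, 634, 633, 632, 627, 630, 634, 625, 624, 604, 476, 351, 297, 548, 652, 642, 590, 469, 351, 373, 353, 367, 340]
[102, 108, 122, 120, 95, 111, 173, 434, 631, 623, 624, 629, 629, 629, 624, 623, 623, 626, 628, 623, 621, 621, 623, 602, 484, 352, 255, 510, 642, 640, 597, 465, 331, 336, 308, 322, 338]
```

View pics/n.png

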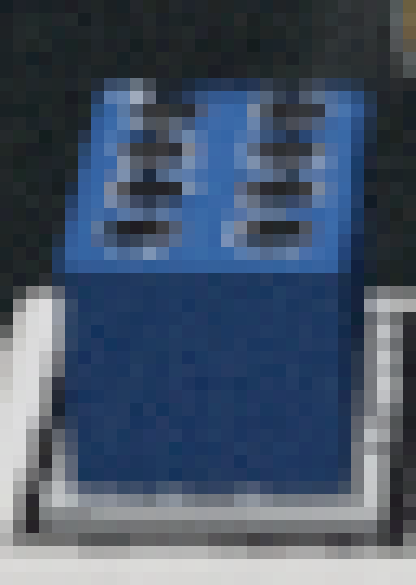

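```bash
python3 - <<'E'
from plant import workorder
print(workorder.close_job())
E
```

```text
the job is handed in; nothing more can be done
None
```

The blue 54 x 84 mm block is standing on the warmer's plate and the job is handed in at about 46 s of the 72 s. The larger blue block, about 74 x 115 mm, was the look-alike and I left it alone.

- **Pushing:** I turned the block with the jaws held loosely around it, then pushed it to the far fence. I pushed its end to the side fence until the force reached 14 N. As I withdrew the gripper, it dragged the block about 4 mm back off the far fence. I pushed it home a second time, to about 9 N, and it stayed there. I then gripped it on the spot and lifted it straight up.
- **Placing:** the block met the plate with about 9–10 N of contact force, well under the 60 N limit.

**Final checks:**
- **Centring:** the block is upright, lined up with the plate to within about 1–2 degrees and within about 2 mm of centre in x. The two cameras disagreed on y: the top view put the block about +3.5 mm from centre, and the side view between –4 and +3 mm. All of these are inside the 7 mm limit, so I did not correct it. I had shifted it +1.5 mm just before release, and by the top view that was probably unnecessary.
- **Surroundings:** the bystanders I could see looked unmoved. The arm partly hid the marker and covered the spot at the left where the weighing bottle stood, so those two were not fully checked.
- **Arm:** it was clear of everything at hand-in.

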